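# Find and mark the balance point of a utensil rail

### The arm

A 6-joint arm with a two-finger parallel gripper is mounted at the origin on the work surface. World frame = base frame: x ahead of the robot, y to its left, z up, the work surface at z = 0. Lengths are in mm, angles in rad, forces in N, time in s.
With the tool pointing down it reaches from about 350 to 975 mm from the base axis. Payload 7.1 kg.
Tool frame: the origin (TCP) lies midway between the tips of the shut fingers; the grasp point (between the pads) lies 19 mm behind it (ctrl.pinch_z is the distance from the TCP to the grasp point, in mm); z points along the fingers, y is the direction in which the jaws open and shut (so a half turn about z gives the same grasp; the last joint's range is limited). The gripper opens to 88 mm and grips with 3 to 60 N. Pads are 20 mm wide; open, the fingers measure 115 mm over their backs; the gripper's body (75 mm by 178 mm) begins 61 mm behind the grasp point.
Start: joints at [-1.33, 0.423, 1.63, -0, 1.089, -0.019], TCP at [160.573, -604.004, 222.675] pointing down, gripper open.
Joint ranges: [-3, 3], [-0.9, 2.11], [0.09, 2.58], [-1.31, 4.45], [0.11, 2.69], [-2.54, 2.54]. Speed limits (rad/s): [2.39, 2.39, 3.01, 3.14, 3.14, 3.14].

### API

Orientations are given as a rotation vector (axis times angle).
In Python, from workcell import ctrl gives the robot as it stands.
- The arm moves only by the tool jog_arm, never from a script. Its arguments are lists of equal length, an entry for each row: "xyz": the shift along the world's x, y, z in mm, a list of three; "yaw": the turn about the world's z in degrees. A call has 1 to 20 rows; each row shifts and turns the pose as measured when the row begins; what a row does not reach is not made up. A row lasts 1/12 s, in which the tool goes at most 41.7 mm and 7.16 degrees, less where a joint would pass 70% of its speed; a pose out of reach is approached as far as the arm can. A call with a gripper value outside its range is refused whole. "gripper" is the closure, from 0 (fully open) to 1 (shut), set as the call begins (left out, the last holds). The fingers move at their own pace and stop on an object; the grip force is fixed at half the most. Time passes only in rows, so rows that do not move let the fingers close. It gives the time, the measured TCP pose, the force and the opening at its end, in the units of the state.
- ctrl.get_obs(): the state, without advancing time (a new reading comes with each control period).
- ctrl.get_image(name): name is "side" or "top"; returns a dict with "img" (384x512x3 uint8, blue, green, red), "K" (3x3 intrinsics, pixels), "k1" (the pictures are not rectified: a ray, as slopes to the right and down, at radius r is drawn at 1 + k1 r^2 times it, then the intrinsics apply), "R" (3x3) and "t" (3): a world point X has camera coordinates R X + t. Camera axes: x right, y down, z forward; pixel columns grow to the right and rows downward; lengths in mm; the calibration is good to about 2 mm. A picture is of the moment at which its call begins. There is no depth.
- ctrl.close_job(): hands the job in, once; it reports no verdict.
Trained networks look in a picture, given as the dict that the camera call returned (one of the last four; its "shot" number tells which), for a name from the list of things; names that differ only in an ending like _2 or _b are one class to them, and where a whole thing is asked for, a point or a joint stands for the part that bears it (a point fixed in the world has none). Each returns a list of dicts, best first, with "confidence" (0 to 1); they miss things now and then, are a little off and sometimes report something else, mostly with a low value. They report only what shows in the picture. A call takes as long as a camera call. They do not tell look-alikes from the thing itself.
- ctrl.find_in(picture, thing): "centre" ([column, row] as shares, 0 to 1, of the picture: columns of its width, rows of its height, amid what is visible of it).
- ctrl.regions_of(picture, thing): "region" (384x512 bool, what is visible of it) and "centre" ([column, row] as shares, 0 to 1, of the picture: columns of its width, rows of its height, amid what is visible of it).
- ctrl.pinpoint(picture, thing): "centre" ([column, row] as shares, 0 to 1, of the picture: columns of its width, rows of its height: a listed point, or the origin of a listed thing).
The state is a dict: "t": time; "qpos": joint angles; "qvel": joint speeds; "joint_torque": joint torques, N m; "ee_pos": TCP position; "orientation": TCP orientation; "ft_force": force on the tool from outside, world axes, zero at the start; "moment": the same for the moment, N m; "width": finger opening in mm.
Only numpy, scipy, OpenCV 4.12 (cv2) and the standard library are available. Lean on these libraries where they do the work, as an engineer would, in place of code of your own. Each camera call takes 0.05 s, during which the arm holds its last target.

### The job

This utensil rail is to hang from a single hook, so find and mark its balance point: starting from where it lies tipped on the tray, slide it lengthwise across the blue rib, without lifting it off the rib or forcing it down, until it just tips up off its stop and, when let go, balances level on the rib alone. Then gently set the orange saddle marker upright astride the rail, directly above the rib, push it down with a steady 8 N or so for a second to make its lining grip, let go and leave the rail balancing level with the marker on it. Leave the other kitchen things where they are.

Things in the scene. Friction and masses are not known exactly. Their poses are not given: they have to be found in the camera images.
- bar: Utensil rail, loose: aluminium box tube, black end caps, 24 wide (own x), 340 long (own y), 16 high (own z up), 0.4-0.65 kg; origin at the middle of its underside. A steel insert fixed inside puts the balance point up to 27 mm either side of the middle. Starts on rib and -y stop, tilted 0.07 rad (-y end low), middle 55-85 mm on the -y side of the rib: slide it towards +y.
- rib: Blue fulcrum rib fixed across the tray: flat top 44 wide (own x), 12 along the rail (own y); origin at the centre of this top, 40 above the counter; own y runs along the tray. The rail stays level by itself only while its balance point is over this 12 mm top; otherwise it tips onto a stop.
- tray: Fixed shallow steel tray, 100 wide (own x), 440 long (own y), rim 12 high; origin at the centre of its underside, on the counter. Black stop posts at own y = -130 and +130, 16 wide (own x; narrower than the rail, fingers pass beside them), 14 long, tops 31 above the counter, 9 lower than the rib. Pull handle on the -x side reaches 72 from the centre, 14 high.
- mark: Orange saddle marker, 22 g, 36 wide (own x), 16 long (own y), 45 high (own z up): two legs with a slot 29 wide, 12 deep along own y, open below, for the rail; above, from 17 up, a grip block 22 wide, 16 long. Origin between the feet, at their lowest. Starts upright on the counter on the robot's side of the tray. Grip across the 16 mm length, so the fingers stay above the rail.
- mark_seat (a point): Roof of the marker's slot, thinly rubber-lined and hard (pushing 1 mm too far is many newtons), 12 above the feet of its legs: rests on the rail's top face when the marker is set astride it.
There are look-alikes about, which are no part of the job. Of the things like the mark, leave any that is purple; of the rest the larger one is meant.

How it is judged (in metres and radians):
On the way, in this order (a step that is already met when the one before it is completed fails the run):
1. the rail, let go, balances level on the rib (angle between bar's own z axis and vertical below 0.025 rad and z of bar in the frame of rib between -0.005 and 0.005 m and x of bar in the frame of rib between -0.02 and 0.02 m and y of bar in the frame of rib between -0.07 and 0.07 m and angle between the y axis of bar and the y axis of rib, either way round below 0.2 rad and linear speed of bar below 0.02 m/s and contact force between bar and the arm below 0.05 N and contact force between bar and the fingers below 0.05 N), for 0.3 s.
2. the marker is pushed down on the rail above the rib with a steady 4 to 16 N, the rail staying level (contact force between mark and bar between 4 and 16 N and angle between bar's own z axis and vertical below 0.025 rad and z of mark_seat in the frame of bar between 0.013 and 0.019 m and x of mark_seat in the frame of bar between -0.006 and 0.006 m and y of mark_seat in the frame of rib between -0.007 and 0.007 m and angle between mark's own z axis and vertical below 0.1 rad), for 0.3 s.
3. the marker sits astride the rail above the rib, let go (z of mark_seat in the frame of bar between 0.013 and 0.019 m and x of mark_seat in the frame of bar between -0.006 and 0.006 m and y of mark_seat in the frame of rib between -0.007 and 0.007 m and angle between mark's own z axis and vertical below 0.1 rad and contact force between mark and the fingers below 0.05 N), for 0.2 s.
At the end, for the whole second after the job is handed in: Rail at rest on the rib alone, untouched, level within 0.025 rad, along the tray within 0.2 rad, within 20 mm of the rib's centre sideways; marker upright astride it, let go, slot roof on the rail's top (3 mm), its middle within 7 mm of the rib's centre along the rail (all of step 1 and all of step 3).
It fails at once if the rail is lifted off the rib (its middle more than 15 mm above the rib's top) (z of bar in the frame of rib above 0.015 m).
It fails at once if the rail is forced down: more than 26 N on the rib (contact force between bar and rib above 26 N).
It fails at once if the marker is pressed on the rail with more than 20 N (contact force between mark and bar above 20 N).
It fails at once if another kitchen thing is moved more than 20 mm (distance of any of dabba_a, dabba_b, container, tumbler, fork, spoon from where it was at the start of the episode above 0.02 m).
It also fails if it takes over 72 s, if anything falls off the work surface, if the arm or the gripper's body presses on something with over 40 N, if the wrist force passes 120 N, or if a joint passes its speed limit or range.

## Working session

There is one attempt and no reset: what is moved stays moved. The work goes in short steps, Python scripts to look and compute and a tool call to move; the robot and the scene stay as the last step left them, time stands still between calls to the robot, and variables do not carry over. Pictures are saved under pics/ and viewed, and the job is handed in when it is done.

Besides the shell and the picture viewer there is one more tool, called after "Emit:" by a JSON object that holds its "name" and its "arguments". jog_arm: Moves the arm, as the interface text tells. Its arguments: {"type":"object","properties":{"xyz":{"type":"array","items":{"type":"array","items":{"type":"number"}}},"yaw":{"type":"array","items":{"type":"number"}},"gripper":{"type":"number"}},"required":["xyz","yaw"]}

```bash
ls; mkdir -p pics
cat > h.py <<'E'
import numpy as np, cv2
from workcell import ctrl
def und(p,im):
    K=im["K"];k=im["k1"]
    d=np.array([(p[0]-K[0,2])/K[0,0],(p[1]-K[1,2])/K[1,1]]);u=d.copy()
    for _ in range(30): u=d/(1+k*(u@u))
    return u
def ray(p,im):
    u=und(p,im);R=np.array(im["R"]);t=np.array(im["t"])
    o=-R.T@t; v=R.T@np.array([u[0],u[1],1]); return o,v/np.linalg.norm(v)
def onz(p,im,z):
    o,v=ray(p,im); return o+v*(z-o[2])/v[2]
def tri(pa,A,pb,B):
    oa,va=ray(pa,A);ob,vb=ray(pb,B)
    M=np.stack([va,-vb],1);s=np.linalg.lstsq(M,ob-oa,rcond=None)[0]
    a=oa+s[0]*va;b=ob+s[1]*vb
    return (a+b)/2,np.linalg.norm(a-b)
def proj(X,im):
    c=np.array(im["R"])@np.array(X,float)+np.array(im["t"]);u=c[:2]/c[2];u=u*(1+im["k1"]*(u@u))
    return np.array([u[0]*im["K"][0,0]+im["K"][0,2],u[1]*im["K"][1,1]+im["K"][1,2]])
def px(c): return np.array([c[0]*512,c[1]*384])
def crop(im,x0,y0,x1,y1,s,name):
    cv2.imwrite(name,cv2.resize(im["img"][y0:y1,x0:x1],None,fx=s,fy=s,interpolation=cv2.INTER_CUBIC))
E
python3 - <<'E'
from h import *
for n in("top","side"):
    im=ctrl.get_image(n);im={k:(np.array(v) if k in("R","t","K") else v) for k,v in im.items()} if 0 else im
    np.save(n+".npy",im,allow_pickle=True)
    cv2.imwrite(f"pics/{n}0.png",cv2.resize(im["img"],(768,576),interpolation=cv2.INTER_CUBIC))
    print(n,im["K"],im["k1"],-np.array(im["R"]).T@im["t"])
    for th in("bar","rib","tray","mark","mark_seat"):
        print(th,[(px(r["centre"]).round(1),round(r["confidence"],2)) for r in ctrl.pinpoint(im,th)])
    print([(px(r["centre"]).round(1),round(r["confidence"],2)) for r in ctrl.find_in(im,"mark")])
print(ctrl.get_obs())
E
```

```text
pics
top [[471.26465049   0.         250.43983898]
 [  0.         471.26465049 189.0091796 ]
 [  0.           0.           1.        ]] -0.13285369233362118 [419.77572429  -9.87229174 685.67699051]
bar [(array([321.2, 128.4]), 0.72)]
rib [(array([277.1, 132.2]), 0.68)]
tray [(array([276.3, 141.5]), 0.72), (array([253.1, 262.4]), 0.23)]
mark [(array([250.9, 258.7]), 0.68), (array([214.6, 294.6]), 0.47), (array([293.4, 284.6]), 0.45), (array([277.1, 144. ]), 0.35)]
mark_seat [(array([294.2, 283.4]), 0.68), (array([255.2, 258.3]), 0.63), (array([214.5, 293.4]), 0.58)]
[(array([253.2, 259.4]), 0.87), (array([213.9, 295.3]), 0.67), (array([294. , 282.3]), 0.59)]
side [[395.69980723   0.         256.57561167]
 [  0.         395.69980723 186.668758  ]
 [  0.           0.           1.        ]] -0.08573038213335661 [291.2262381  459.93742042 432.30812823]
bar [(array([238.3, 160.4]), 0.78)]
rib [(array([221.3, 170.4]), 0.9)]
tray [(array([222.5, 191.8]), 0.91)]
mark [(array([322.3, 269.8]), 0.75), (array([337.4, 219.5]), 0.68), (array([306.1, 236.2]), 0.58)]
mark_seat [(array([323.7, 266.2]), 0.58), (array([340.9, 214.5]), 0.49), (array([303.9, 234.8]), 0.2)]
[(array([323.3, 260.6]), 0.75), (array([307.9, 222.5]), 0.66), (array([338.8, 210.3]), 0.52)]
{'t': 0.7, 'qpos': array([-1.33001089e+00,  4.23070193e-01,  1.62989786e+00,  1.24999718e-05,
        1.08861712e+00, -1.89983467e-02]), 'qvel': array([ 3.21545267e-04,  7.35081431e-04,  8.00118996e-04, -2.15975964e-05,
       -1.93276376e-03, -1.16229913e-03]), 'joint_torque': array([-9.49621499e-04, -5.44429421e+01, -2.74005711e+01,  6.45042909e-02,
        1.66189548e-02, -1.47298732e-05]), 'ee_pos': array([ 160.56975034, -604.00374247,  222.69453065]), 'orientation': array([3.11512259e+00, 4.06911067e-01, 1.85911631e-05]), 'ft_force': array([-1.26741348, -0.08687358,  0.08522177]), 'moment': array([0.01233126, 0.01652626, 0.01496676]), 'width': 87.88296964482139}
```

View pics/top0.png

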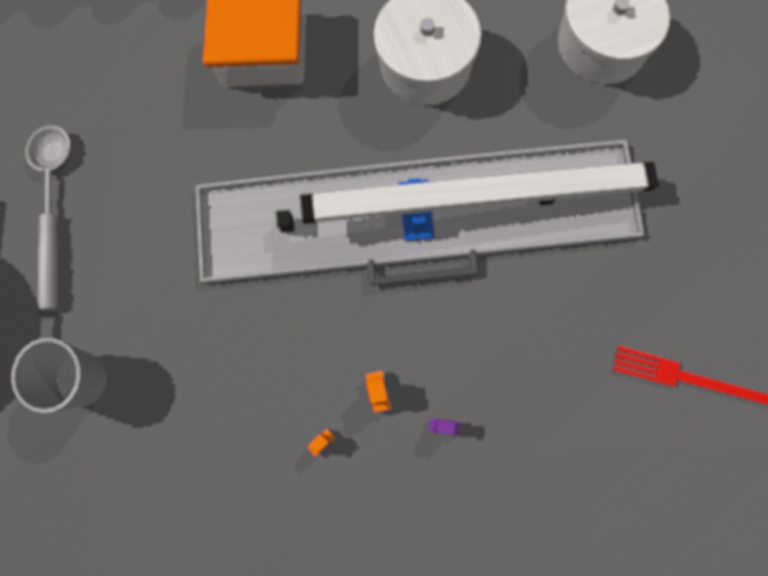

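View pics/side0.png

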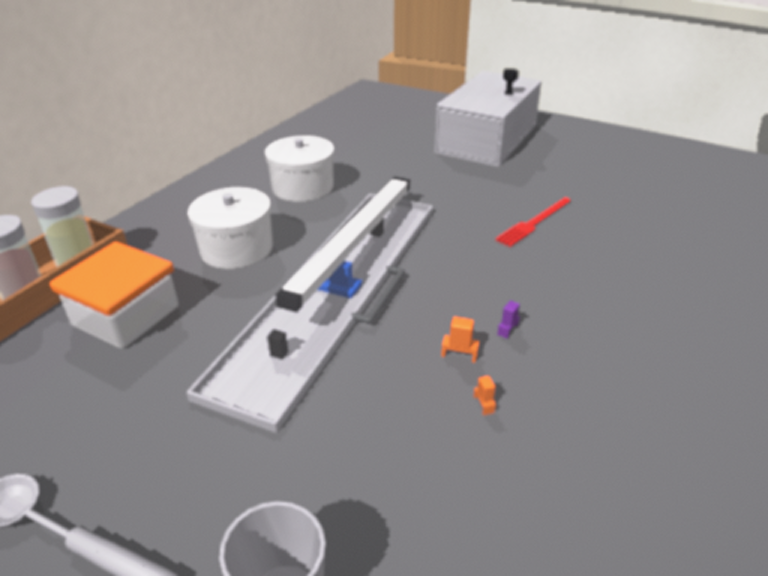

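```bash
cat > m.py <<'E'
from h import *
T=ctrl.get_image("top");S=ctrl.get_image("side")
crop(T,120,85,450,200,2.4,"pics/t1.png")
crop(S,120,110,300,290,3.2,"pics/s1.png")
crop(T,190,235,320,315,6,"pics/t2.png")
crop(S,270,180,370,290,5,"pics/s2.png")
for n,im in(("T",T),("S",S)):
  for th in("bar","tray","mark","rib"):
    for r in ctrl.regions_of(im,th):
        g=r["region"];c=cv2.findContours(g.astype(np.uint8),0,2)[0]
        print(n,th,round(r["confidence"],2),px(r["centre"]).round(1),g.sum(),im["img"][g].mean(0).round())
        if n=="T" and r["confidence"]>.5:
            z={"bar":52,"tray":12,"mark":45,"rib":40}[th]
            P=np.vstack(c)[:,0];w=np.array([onz(p,im,z)[:2] for p in P],np.float32)
            print("   rect",cv2.minAreaRect(w), cv2.boxPoints(cv2.minAreaRect(w)).round(1).tolist())
E
python3 m.py
```

```text
T bar 0.9 [314.7 127.2] 4711 [180. 183. 186.]
   rect ((624.7155151367188, -78.15084838867188), (30.82741355895996, 340.6945495605469), 5.535562515258789) [[592.9000244140625, 89.9000015258789], [625.7999877929688, -249.1999969482422], [656.5, -246.1999969482422], [623.5999755859375, 92.9000015258789]]
T tray 0.58 [264.6 148.3] 15756 [138. 135. 137.]
   rect ((609.1820678710938, -19.237030029296875), (124.07023620605469, 441.5174255371094), 5.788753032684326) [[525.2000122070312, 194.10000610351562], [569.7000122070312, -245.10000610351562], [693.2000122070312, -232.60000610351562], [648.5999755859375, 206.6999969482422]]
T tray 0.52 [253.2 262. ] 274 [ 15. 111. 216.]
   rect ((441.70574951171875, 18.454729080200195), (34.63397216796875, 17.983070373535156), 9.764451026916504) [[423.1000061035156, 24.399999618530273], [426.20001220703125, 6.699999809265137], [460.29998779296875, 12.5], [457.20001220703125, 30.299999237060547]]
T mark 0.8 [250.4 261.7] 319 [ 21. 109. 211.]
   rect ((440.7652587890625, 17.5621280670166), (35.557212829589844, 16.73798942565918), 14.142807960510254) [[42
[... 577 characters left out ...]
00.20001220703125, -54.599998474121094], [413.0, -57.20000076293945], [418.29998779296875, -30.799999237060547], [405.5, -28.200000762939453]]
T rib 0.7 [283.6 152.7] 436 [123.  72.  43.]
   rect ((611.4996948242188, -20.246355056762695), (29.76865005493164, 60.676387786865234), 89.56885528564453) [[581.0999755859375, -34.900001525878906], [641.7000122070312, -35.400001525878906], [641.9000244140625, -5.599999904632568], [581.2999877929688, -5.099999904632568]]
S bar 0.77 [224.9 165.6] 1859 [194. 192. 194.]
S tray 0.81 [201.  222.7] 8160 [179. 171. 173.]
S mark 0.97 [307.4 223.6] 473 [ 71. 126. 219.]
S mark 0.8 [319.8 262.1] 282 [ 69. 119. 208.]
S mark 0.65 [338.8 212.1] 253 [145.  73. 120.]
```

View pics/t1.png

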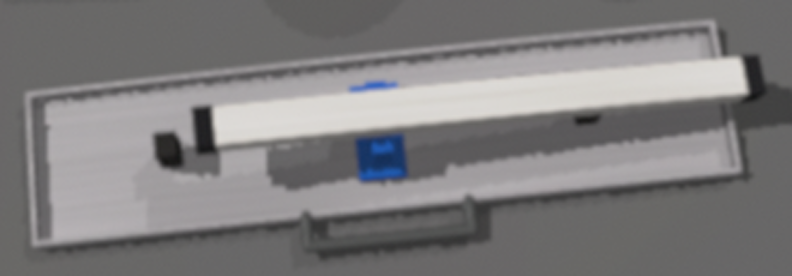

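View pics/t2.png

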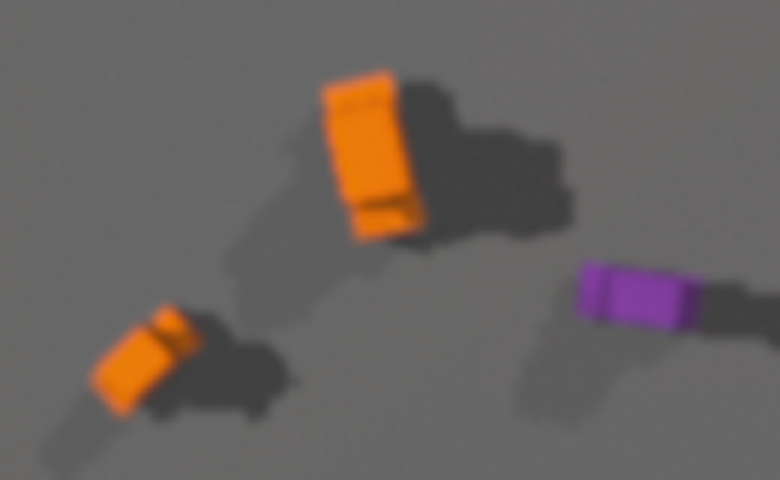

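View pics/s2.png

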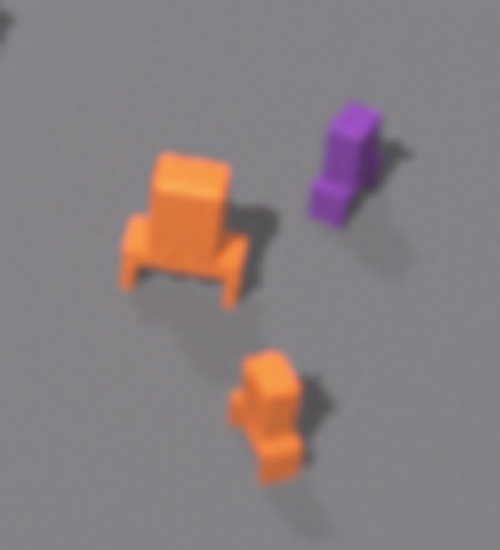

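View pics/s1.png

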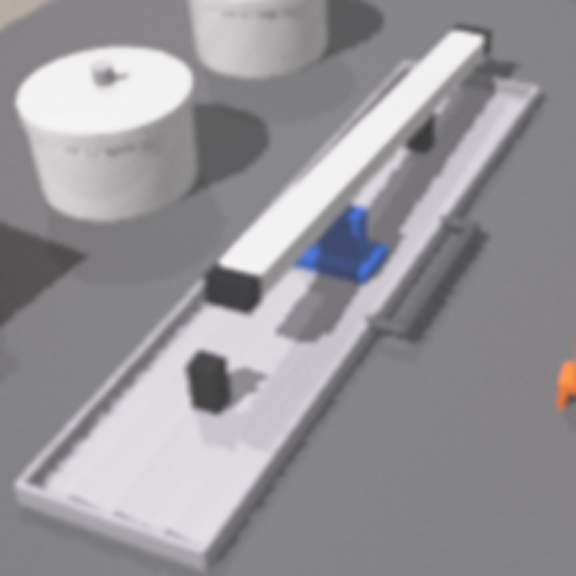

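```bash
cat > m2.py <<'E'
from h import *
from scipy.optimize import least_squares
T=ctrl.get_image("top");S=ctrl.get_image("side")
t1=lambda p:np.array(p)/2.4+[120,85]
s1=lambda p:np.array(p)/3.2+[120,110]
t2=lambda p:np.array(p)/6+[190,235]
s2=lambda p:np.array(p)/5+[270,180]
# tray corners  local (x,y): TL=(+50,+220) TR=(+50,-220) BR BL
L=[(50,220),(50,-220),(-50,-220),(-50,220)]
Tp=[t1(p) for p in((26,93),(714,22),(741,172),(35,245))]
Sp=[s1(p) for p in((18,487),(410,64),(541,90),(207,551))]
for a,b in zip(Tp,Sp): print("tri",*[np.round(v,1) for v in tri(a,T,b,S)])
def W(q,l,z):
    c,s=np.cos(q[2]),np.sin(q[2]);return np.array([q[0]+c*l[0]-s*l[1],q[1]+s*l[0]+c*l[1],z])
def f(q,both=1):
    r=[proj(W(q,l,12),T)-p for l,p in zip(L,Tp)]
    if both:r+=[proj(W(q,l,12),S)-p for l,p in zip(L,Sp)]
    return np.ravel(r)
for b in(0,1):
    o=least_squares(f,[610,-20,.09],args=(b,),x_scale=[1,1,.01]);print("tray",o.x.round(3),f(o.x,b).round(1))
print("rib proj",proj([*o.x[:2],40],T),proj([*o.x[:2],40],S))
# bar ends top corners: top view
B=[t1(p) for p in((193,108),(197,152),(757,54),(765,96))]
print("rightend z45?",[onz(p,T,z).round(1) for p,z in zip(B,(61,61,40,40))])
# side view near end top corners, bottom corners
Bs=[s1(p) for p in((216,266),(264,279),(456,25),(491,38))]
for n,a,b in zip(("near far-x","near -x","far +x","far -x"),B,Bs): print(n,*[np.round(v,1) for v in tri(a,T,b,S)])
# mark block top corners in top: 
M=[t2(p) for p in((326,105),(395,98),(412,192),(350,208))]
Ms=[s2(p) for p in((160,155),(230,163),(228,190),(153,180))]
print("mark top",[onz(p,T,45).round(1) for p in M]);print([onz(p,S,45).round(1) for p in Ms])
print(tri(t2((372,150)),T,s2((193,171)),S))
E
python3 m2.py
```

```text
tri [647.2 204.2   9.6] 2.6
tri [ 690.5 -235.5    7.5] 3.6
tri [ 592.1 -245.     7.6] 2.5
tri [548.3 193.   10.5] 1.9
tray [ 6.1987e+02 -1.9873e+01  9.9000e-02] [ 0.2 -0.2  0.2 -0.5  0.4  0.3 -0.7  0.3]
tray [ 6.18703e+02 -1.97560e+01  1.00000e-01] [ 0.   0.6  0.1  0.1  0.4  0.9 -0.8  1.2 -0.9 -1.3 -1.1 -1.6 -0.2 -1.5
 -0.5  0. ]
rib proj [278.09244804 134.43346906] [222.45227765 173.35820376]
rightend z45? [array([620. ,  88.5,  61. ]), array([593.4,  85.5,  61. ]), array([ 658.8, -249.2,   40. ]), array([ 632.1, -251.9,   40. ])]
near far-x [615.5  86.4  68.7] 4.2
near -x [589.5  83.5  68.4] 4.0
far +x [ 659.3 -249.7   38.7] 0.0
far -x [ 634.6 -254.8   32.4] 0.1
mark top [array([451.5,  27.3,  45. ]), array([453.1,  11.7,  45. ]), array([432. ,   7.8,  45. ]), array([428.4,  21.8,  45. ])]
[array([452.1,  15.5,  45. ]), array([431.7,   9. ,  45. ]), array([427.6,  21.1,  45. ]), array([449.3,  27.5,  45. ])]
(array([441.02330705,  16.78037908,  44.00205249]), np.float64(0.8145922378388232))
```

```bash
cat > m3.py <<'E'
from h import *
T=ctrl.get_image("top");S=ctrl.get_image("side")
g=lambda p:np.array(p)/1.5
for n,a,b in(("dabA knob",(428,26),(229,196)),("dabB knob",(622,6),(299,143)),("dabA lid",(427,35),(230,208)),("container",(253,32),(113,275))):
    print(n,*[np.round(v,1) for v in tri(g(a),T,g(b),S)])
E
python3 m3.py
```

```text
dabA knob [781.6 -31.8  78.9] 1.0
dabB knob [ 807.8 -222.3   72.9] 0.6
dabA lid [782.3 -31.1  61.5] 0.3
container [795.6 144.   60. ] 7.7
```

Emit:
{"name": "jog_arm", "arguments": {"xyz": [[32,21,-3],[32,21,-3],[32,21,-3],[32,21,-3],[32,21,-3],[32,21,-3],[32,21,-3],[32,21,-3],[32,21,-3],[32,21,-3],[32,21,-3],[32,21,-3],[32,21,-3],[32,21,-3],[32,21,-3],[0,0,0],[0,0,0]], "yaw": [5.4,5.4,5.4,5.4,5.4,5.4,5.4,5.4,5.4,5.4,5.4,5.4,5.4,5.4,5.4,0,0], "gripper": 0.88}}

```text
t: 2.82
ee_pos: [660.2, -271.7, 177.0]
orientation: [2.021, 2.395, 0.008]
ft_force: [-1.1, 0.2, -0.4]
width: 10.4
```

Emit:
{"name": "jog_arm", "arguments": {"xyz": [[-11,-20,-20],[0,0,-40],[0,0,-40],[0,0,-25],[0,0,0],[0,0,0]], "yaw": [-3.8,0,0,0,0,0]}}

```text
t: 3.32
ee_pos: [647.2, -295.6, 51.7]
orientation: [2.107, 2.311, 0.01]
ft_force: [0.2, 0.7, 0.8]
width: 10.5
```

```bash
cat > look.py <<'E'
import sys
from h import *
n=sys.argv[1];T=ctrl.get_image("top");S=ctrl.get_image("side")
a=cv2.resize(T["img"][80:200,120:480],None,fx=2.2,fy=2.2,interpolation=2)
b=cv2.resize(S["img"][100:230,150:310],None,fx=2.4,fy=2.4,interpolation=2)
H=np.zeros((a.shape[0]+b.shape[0],a.shape[1],3),np.uint8);H[:a.shape[0]]=a;H[a.shape[0]:,:b.shape[1]]=b
cv2.imwrite(f"pics/{n}.png",H);print(H.shape)
o=ctrl.get_obs();print(o["t"],o["ee_pos"].round(1),o["ft_force"].round(2),o["width"])
E
python3 look.py a1
```

```text
(576, 792, 3)
3.4167 [ 648.  -295.7   53. ] [ 0.23  0.3  -0.29] 10.5168619974057
```

View pics/a1.png

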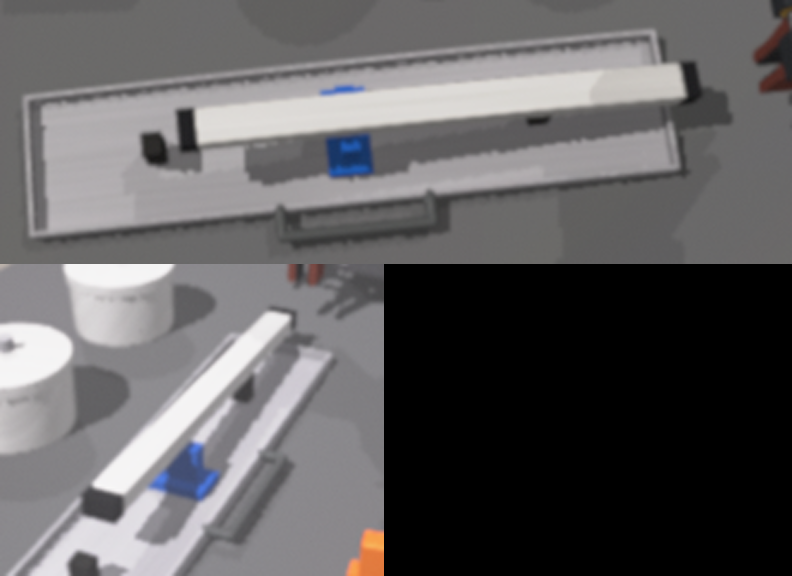

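Emit:
{"name": "jog_arm", "arguments": {"xyz": [[0,0,-26],[-1,12,0],[-1,12,0],[0,3,0],[0,3,0],[0,0,0]], "yaw": [0,0,0,0,0,0]}}

```text
t: 3.92
ee_pos: [652.1, -265.9, 40.0]
orientation: [2.096, 2.297, 0.019]
ft_force: [0.9, -0.0, 0.3]
width: 10.4
```

Emit:
{"name": "jog_arm", "arguments": {"xyz": [[-6,0,-13],[0,0,0],[0,0,0]], "yaw": [0,0,0]}}

```text
t: 4.17
ee_pos: [649.2, -265.9, 31.5]
orientation: [2.089, 2.294, 0.023]
ft_force: [0.1, 0.9, 0.7]
width: 10.2
```

Emit:
{"name": "jog_arm", "arguments": {"xyz": [[-4,0,-6],[0,0,0],[0,0,0],[0,0,0]], "yaw": [0,0,0,0]}}

```text
t: 4.5
ee_pos: [646.2, -266.7, 27.1]
orientation: [2.088, 2.291, 0.024]
ft_force: [-0.1, -0.3, -0.2]
width: 10.5
```

```bash
python3 look.py a2
```

```text
(576, 792, 3)
4.6 [ 646.4 -266.7   27.2] [-0.66 -0.06  0.41] 10.404460234293586
```

View pics/a2.png

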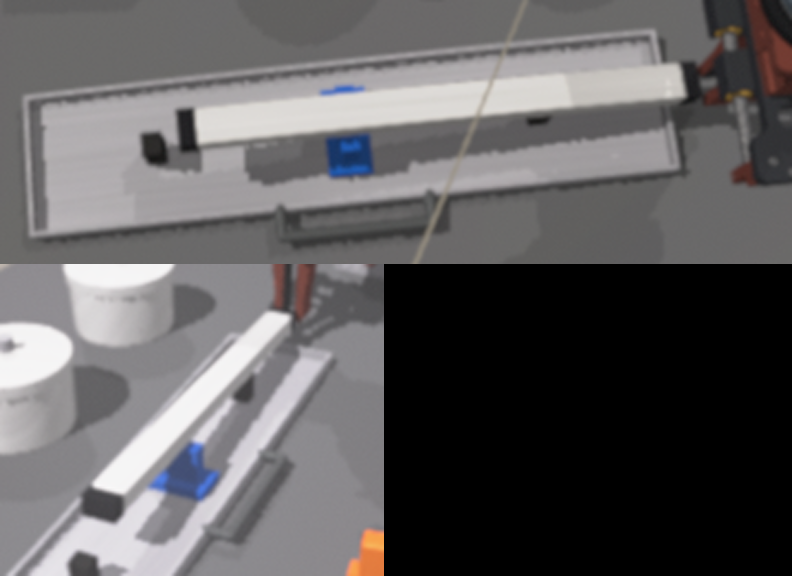

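Emit:
{"name": "jog_arm", "arguments": {"xyz": [[-0.4,3,0],[-0.4,3,0],[-0.4,3,0],[-0.4,3,0],[-0.4,3,0],[-0.4,3,0],[0,0,0],[0,0,0]], "yaw": [0,0,0,0,0,0,0,0]}}

```text
t: 5.27
ee_pos: [645.1, -249.1, 28.3]
orientation: [2.083, 2.288, 0.023]
ft_force: [0.6, -3.6, -0.4]
width: 10.8
```

```bash
cat > bar.py <<'E'
from h import *
# fit bar: returns white part ends in top view along tray axis
th=0.0995;C=np.array([619.5,-19.8]);uy=np.array([-np.sin(th),np.cos(th)]);ux=np.array([np.cos(th),np.sin(th)])
def loc(w): d=np.array(w)[:2]-C; return np.array([d@ux,d@uy])
def barfit(T):
    g=cv2.cvtColor(T["img"],6)
    m=(g>150)&(T["img"].max(2).astype(int)-T["img"].min(2)<25)
    # restrict to near tray
    roi=np.zeros_like(m);poly=np.array([proj([*(C+ux*a+uy*b),55],T) for a,b in((45,-290),(45,215),(-45,215),(-45,-290))],np.int32)
    r8=roi.astype(np.uint8);cv2.fillPoly(r8,[poly],1);m&=r8>0
    n,l,s,c=cv2.connectedComponentsWithStats(m.astype(np.uint8));i=1+np.argmax(s[1:,4])
    P=np.argwhere(l==i)[:,::-1]
    W=np.array([loc(onz(p,T,56)) for p in P])
    return s[i,4],W
if __name__=="__main__":
    T=ctrl.get_image("top");a,W=barfit(T)
    lo,hi=np.percentile(W[:,1],[.5,99.5]);A=np.polyfit(W[:,1],W[:,0],1)
    # width at both ends: ratio reveals tilt
    def wid(y0): 
        q=W[abs(W[:,1]-y0)<12]; return np.ptp(np.percentile(q[:,0],[2,98]))
    print("area",a,"ends(z56)",lo.round(1),hi.round(1),"len",(hi-lo).round(1),"mid",((lo+hi)/2).round(1),"lat slope",A.round(4),"w",round(wid(lo+15),2),round(wid(hi-15),2))
    o=ctrl.get_obs();print(o["t"],o["ee_pos"].round(1),loc(o["ee_pos"]).round(1),o["ft_force"].round(2))
E
python3 bar.py; python3 look.py a3
```

```text
area 8559 ends(z56) -201.0 194.9 len 396.0 mid -3.0 lat slope [-0.0619  0.2655] w 35.9 68.67
5.3167 [ 645.2 -249.1   28.3] [   2.7 -230.8] [ 0.55 -2.56  0.65]
(576, 792, 3)
5.4167 [ 645.1 -249.2   28.3] [ 0.68 -2.47  0.23] 10.3501681095222
```

View pics/a3.png

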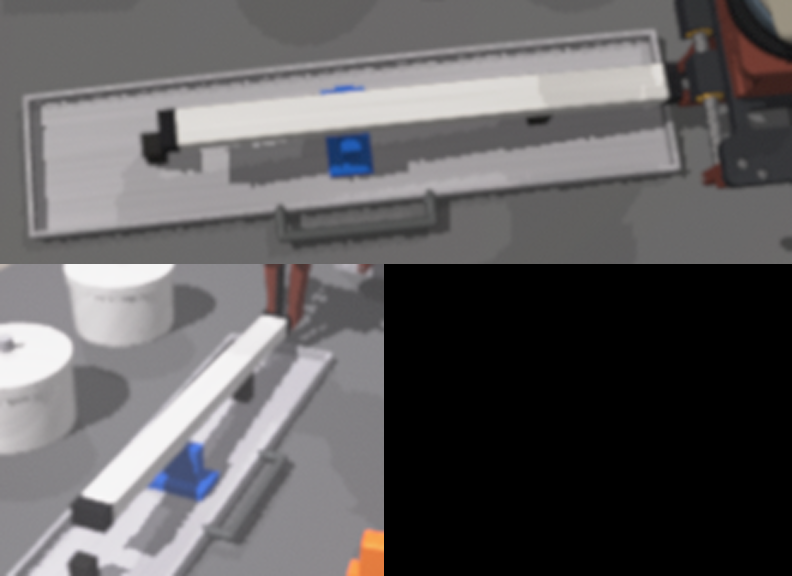

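Emit:
{"name": "jog_arm", "arguments": {"xyz": [[-0.4,3,0],[-0.4,3,0],[-0.4,3,0],[-0.4,3,0],[-0.4,3,0],[-0.4,3,0],[-0.4,2,0],[0,0,0],[0,0,0]], "yaw": [0,0,0,0,0,0,0,0,0]}}

```text
t: 6.17
ee_pos: [643.4, -228.7, 29.6]
orientation: [2.081, 2.285, 0.024]
ft_force: [-0.1, -4.2, 0.4]
width: 11.0
```

```bash
sed -i 's/g>150/g>165/' bar.py; python3 bar.py; python3 look.py a4
```

```text
area 6567 ends(z56) -183.8 194.4 len 378.2 mid 5.3 lat slope [-0.0398  4.5103] w 31.83 67.15
6.2167 [ 643.4 -228.7   29.6] [   3.  -210.2] [-0.35 -3.52 -0.04]
(576, 792, 3)
6.3167 [ 643.4 -228.7   29.6] [-0.54 -2.27  1.56] 10.36316478345427
```

View pics/a4.png

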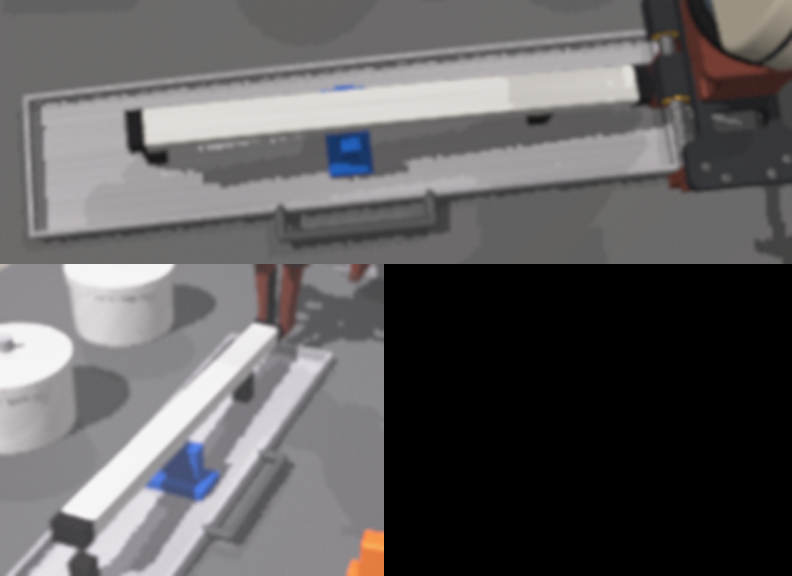

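Emit:
{"name": "jog_arm", "arguments": {"xyz": [[-0.4,3,0],[-0.4,3,0],[-0.4,2,0],[0,0,0],[0.5,-6,0],[0,0,0],[0,0,0]], "yaw": [0,0,0,0,0,0,0]}}

```text
t: 6.9
ee_pos: [641.8, -225.8, 28.9]
orientation: [2.085, 2.286, 0.024]
ft_force: [0.8, -0.2, -0.8]
width: 10.3
```

```bash
cat > ov.py <<'E'
import sys
from h import *
from bar import *
from scipy.optimize import minimize
T=ctrl.get_image("top");S=ctrl.get_image("side")
o=ctrl.get_obs();print(o["t"],o["ee_pos"].round(1),loc(o["ee_pos"]).round(1),o["ft_force"].round(2))
# bar model: s, lateral, yaw, tilt (+y end up); underside passes over rib edge
def pts(s,lat,yaw,tilt,L):
    e=6*np.sign(tilt)*-1 if abs(tilt)>.01 else 0
    z0=40+(0-0)*0
    out=[]
    a=th+yaw
    vx=np.array([np.cos(a),np.sin(a),0]);vh=np.array([-np.sin(a),np.cos(a),0]);vy=vh*np.cos(tilt)+np.array([0,0,np.sin(tilt)]);vz=np.cross(vx,vy)
    edge=(-6 if tilt>0.01 else (6 if tilt<-.01 else 0))  # rail tilted +y up rests on -y edge? rotates about edge nearest com
    z=40+(s-edge)*np.tan(tilt)
    c=np.array([*(C+ux*lat+uy*s),z])
    return [c+vx*p[0]+vy*p[1]+vz*p[2] for p in L]
def score(q):
    s,lat,yaw,tilt=q;t=0
    for im,hid in((T,1),(S,0)):
        y0=-150 if 1 else -162
        xs=np.linspace(-11,11,8);ys=np.linspace(-120,161,60)
        ins=[(x,y,16) for x in xs for y in ys]
        outs=[(x,y,16) for x in(-14,14) if not(im is S and x==-14) for y in ys]+[(x,y,16) for x in xs for y in(165,167)]*2
        g=cv2.GaussianBlur(cv2.cvtColor(im["img"],6),(0,0),.7).astype(np.float32)
        def val(Q):
            p=np.array([proj(w,im) for w in pts(*q,Q)],np.float32);return cv2.remap(g,p[:,0].reshape(-1,1),p[:,1].reshape(-1,1),1).mean()
        t+=val(outs)-val(ins)
    return t
s0=float(sys.argv[2]);best=None
for tl in(.07,0,-.07):
    b=(1e9,)
    f=lambda q:score((q[0],q[1],q[2]/100,tl))
    r=minimize(f,[s0,0,1],method="Nelder-Mead",options=dict(initial_simplex=[[s0-4,0,1],[s0+4,0,1],[s0,4,1],[s0,0,-1.5]],maxiter=60))
    print("tilt",tl,"score",round(r.fun,1),r.x.round(1))
    if best is None or r.fun<best[0]: best=(r.fun,(r.x[0],r.x[1],r.x[2]/100,tl))
b=S["img"].copy();a=T["img"].copy()
k=4
def draw(im,x0,y0,x1,y1,k):
    v=cv2.resize(im["img"][y0:y1,x0:x1],None,fx=k,fy=k,interpolation=2)
    for q,col in((best[1],(0,0,255)),):
        P=[proj(w,im) for w in pts(*q,[(x,y,16) for x,y in((-12,-170),(12,-170),(12,170),(-12,170))])]
        P=((np.array(P)-[x0,y0]+.5)*k).astype(np.int32);cv2.polylines(v,[P],True,col,1)
    return v
A=draw(T,140,95,450,190,2.4);B=draw(S,150,110,300,230,2.8)
H=np.zeros((A.shape[0]+B.shape[0],max(A.shape[1],B.shape[1]),3),np.uint8);H[:A.shape[0],:A.shape[1]]=A;H[A.shape[0]:,:B.shape[1]]=B
cv2.imwrite(f"pics/{sys.argv[1]}.png",H)
E
python3 ov.py b1 -23
```

```text
7.0 [ 641.9 -225.9   28.9] [   1.8 -207.3] [ 0.37 -0.1   0.01]
tilt 0.07 score -178.9 [-20.9   3.8   1.3]
tilt 0 score -169.9 [-23.2   3.5  -1.5]
tilt -0.07 score -147.9 [-23.9   2.6  -3.1]
```

View pics/b1.png

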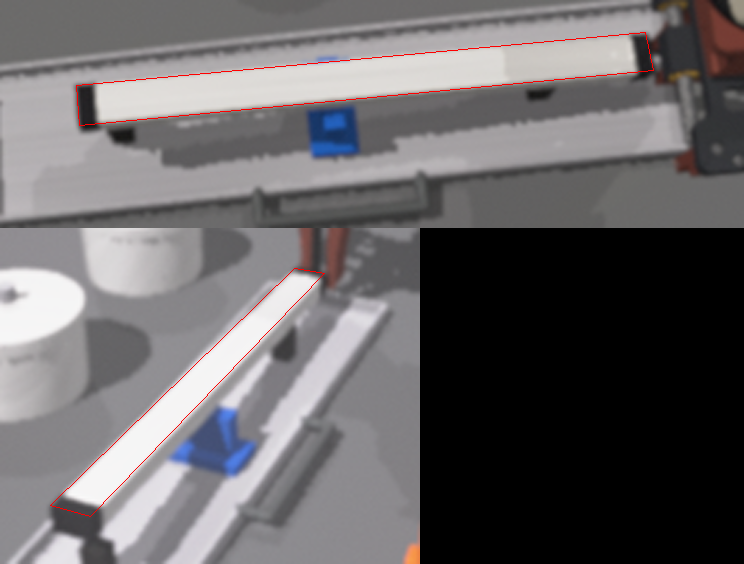

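Emit:
{"name": "jog_arm", "arguments": {"xyz": [[-0.5,4,0],[-0.4,4,0],[-0.4,3,0],[-0.2,2,0],[0,0,0],[0.5,-6,0],[0,0,0],[0,0,0]], "yaw": [0,0,0,0,0,0,0,0]}}

```text
t: 7.67
ee_pos: [640.9, -217.9, 29.0]
orientation: [2.083, 2.286, 0.024]
ft_force: [0.2, 0.6, -0.1]
width: 10.6
```

```bash
python3 ov.py b2 -15
```

```text
7.7667 [ 641.  -218.1   29. ] [   1.7 -199.4] [ 0.23 -0.97 -1.2 ]
tilt 0.07 score -133.3 [-14.9   5.    5.2]
tilt 0 score -179.9 [-12.7   4.4   2.6]
tilt -0.07 score -176.4 [-13.9   3.6   0. ]
```

View pics/b2.png

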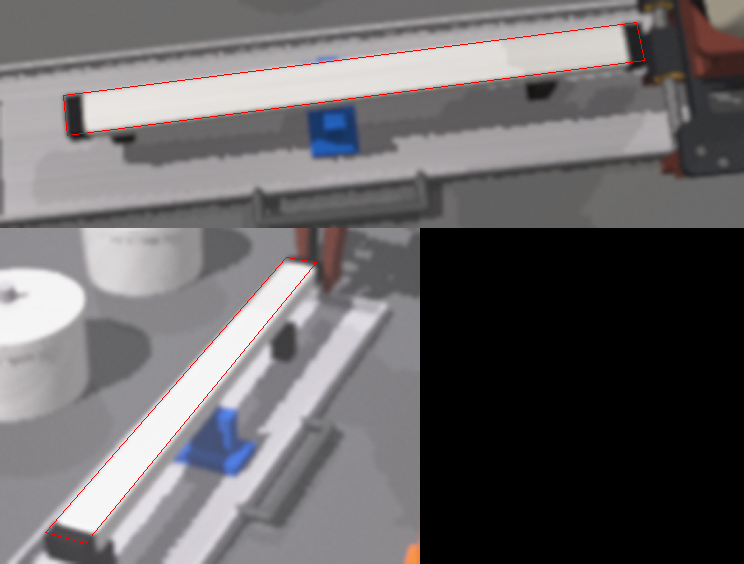

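```bash
cat > free.py <<'E'
import sys
exec(open("ov.py").read().split("s0=float")[0])
s0=float(sys.argv[2])
f=lambda q:score((q[0],q[1],q[2]/100,q[3]/100))
for st in(1,-4):
    r=minimize(f,[s0,4,2,st],method="Nelder-Mead",options=dict(initial_simplex=[[s0,4,2,st],[s0+4,4,2,st],[s0,1,2,st],[s0,4,0,st],[s0,4,2,st-3]],maxiter=150))
    print("s lat yaw% tilt%",r.x.round(2),round(r.fun,1))
E
python3 free.py x -13
```

```text
7.8667 [ 641.  -218.1   29.1] [   1.7 -199.4] [-0.   -0.15 -0.67]
s lat yaw% tilt% [-13.5    4.09   1.72   5.01] -182.6
s lat yaw% tilt% [-13.54   4.18   1.81   4.98] -182.7
```

```bash
python3 free.py x -13; python3 free.py x -13;python3 ov.py b3 -13
```

```text
7.9667 [ 641.1 -218.1   29.2] [   1.8 -199.5] [ 0.39  0.82 -1.1 ]
s lat yaw% tilt% [-13.66   4.32   0.68   1.78] -183.2
s lat yaw% tilt% [-14.03   4.42   0.66   1.56] -183.3
8.0667 [ 641.2 -218.1   29.2] [   1.9 -199.5] [-0.12  0.16  0.24]
s lat yaw% tilt% [-13.59   3.75   0.23  -6.05] -184.7
s lat yaw% tilt% [-13.89   3.95   0.69  -5.15] -184.5
8.1667 [ 641.2 -218.1   29.2] [   1.9 -199.5] [-0.18  0.78  0.63]
tilt 0.07 score -151.6 [-1.1  4.1  4.9]
tilt 0 score -181.9 [-14.3   4.4   1.9]
tilt -0.07 score -172.9 [-13.7   3.5  -0.4]
```

View pics/b3.png

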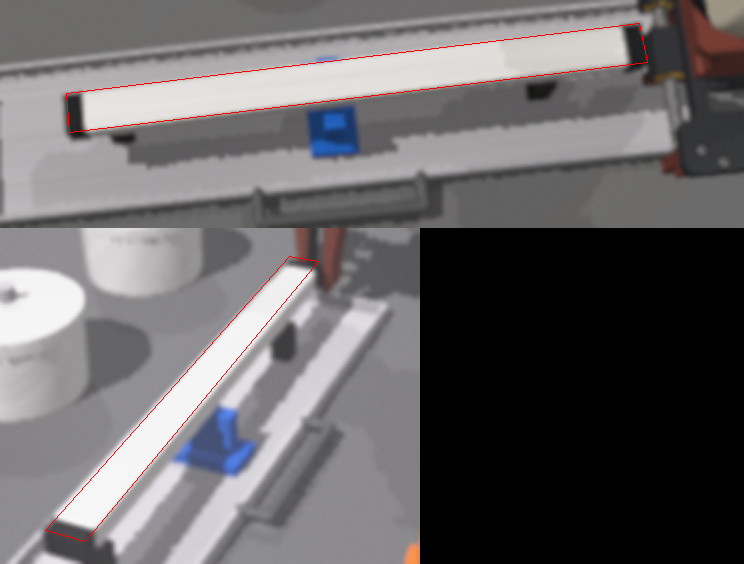

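Emit:
{"name": "jog_arm", "arguments": {"xyz": [[0,0,0],[0,0,0],[0,0,0],[0,0,0],[0,0,0],[0,0,0],[0,0,0],[0,0,0],[0,0,0],[0,0,0],[0,0,0],[0,0,0],[0,0,0],[0,0,0],[0,0,0]], "yaw": [0,0,0,0,0,0,0,0,0,0,0,0,0,0,0]}}

```text
t: 9.42
ee_pos: [641.2, -218.1, 29.3]
orientation: [2.082, 2.286, 0.024]
ft_force: [-0.4, -0.2, 0.1]
width: 10.3
```

```bash
python3 ov.py b4 -13; python3 free.py x -13
```

```text
9.5167 [ 641.2 -218.1   29.3] [   1.9 -199.4] [ 0.88  0.64 -0.02]
tilt 0.07 score -151.6 [-7.2  4.2  3.8]
tilt 0 score -182.8 [-14.4   4.2   0.6]
tilt -0.07 score -170.3 [-13.8   3.4  -1.7]
9.6167 [ 641.3 -218.1   29.3] [   1.9 -199.5] [-0.51  0.82  0.83]
s lat yaw% tilt% [-13.81   4.01   0.5   -3.19] -180.7
s lat yaw% tilt% [-13.73   3.94   0.43  -3.1 ] -180.6
```

View pics/b4.png

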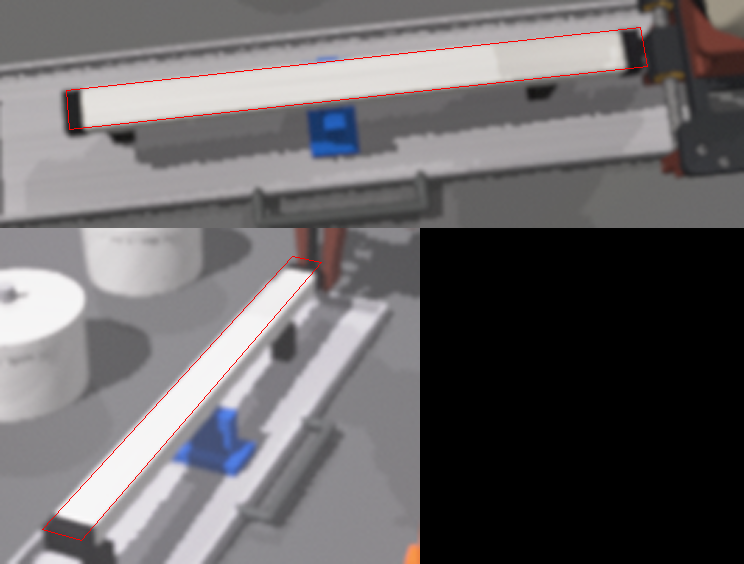

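Emit:
{"name": "jog_arm", "arguments": {"xyz": [[0.5,-5,0],[0.5,-5,0],[0.5,-5,0],[0,0,0],[0,0,0],[0,0,0]], "yaw": [0,0,0,0,0,0]}}

```text
t: 10.12
ee_pos: [643.0, -235.4, 29.3]
orientation: [2.083, 2.285, 0.024]
ft_force: [-0.1, 0.1, -0.6]
width: 10.7
```

```bash
python3 free.py x -13;python3 free.py x -13;  python3 ov.py b5 -13
```

```text
10.2167 [ 643.  -235.2   29.3] [   2.  -216.6] [ 0.57 -0.05  0.3 ]
s lat yaw% tilt% [-14.01   4.25   1.42   0.74] -184.2
s lat yaw% tilt% [-14.02   4.25   1.5    1.08] -184.3
10.3167 [ 643.  -235.    29.3] [   2.  -216.4] [ 1.42 -0.3  -0.06]
s lat yaw% tilt% [-13.91   4.04   0.69  -2.26] -181.8
s lat yaw% tilt% [-13.93   4.03   0.61  -2.52] -181.8
10.4167 [ 643.  -234.9   29.3] [   2.  -216.4] [-0.35 -0.18 -0.26]
tilt 0.07 score -150.4 [-1.3  4.1  4.5]
tilt 0 score -184.0 [-14.2   4.3   1.2]
tilt -0.07 score -174.1 [-13.7   3.4  -1.2]
```

View pics/b5.png

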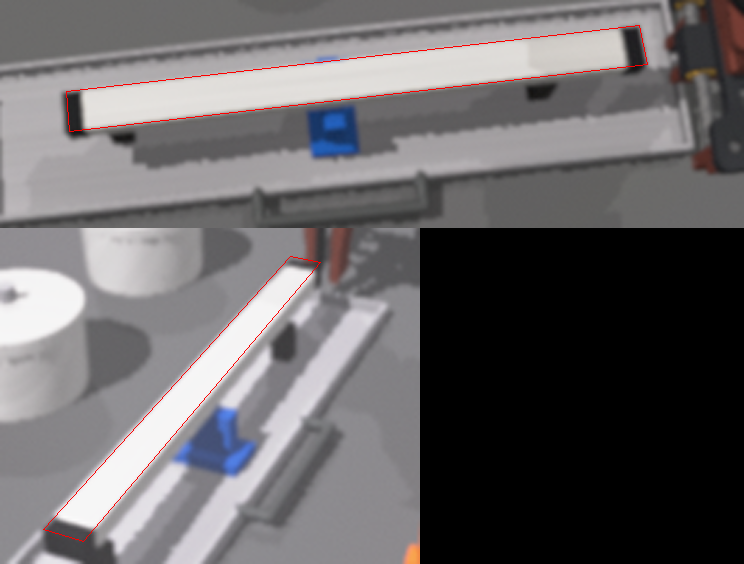

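Emit:
{"name": "jog_arm", "arguments": {"xyz": [[0,-2,30],[0,0,40],[0,0,40],[-10,12,20],[-20,25,0],[-20,25,0],[-20,25,0],[-20,25,0],[-20,25,0],[-20,25,0],[-20,25,0],[-20,25,0],[-20,25,0],[-20,25,0],[0,0,0],[0,0,0]], "yaw": [0,0,-6,-7,-7,-7,-7,-7,-7,-7,-7,-7,-7,-7,0,0], "gripper": 0.5}}

```text
t: 11.75
ee_pos: [421.6, 34.8, 166.6]
orientation: [3.075, 0.28, -0.019]
ft_force: [0.1, -0.0, -0.3]
width: 44.1
```

```bash
cat > mk.py <<'E'
import sys
from h import *
from scipy.optimize import minimize
def boxes(q):
    x,y,a,z=q;c,s=np.cos(a),np.sin(a)
    out=[]
    for X0,X1,Z0,Z1 in((-11,11,17,45),(-18,18,12,17),(-18,-14.5,0,17),(14.5,18,0,17)):
        out.append(np.array([[x+c*X-s*Y,y+s*X+c*Y,z+Z] for X in(X0,X1) for Y in(-8,8) for Z in(Z0,Z1)]))
    return out
K=8
def mask(im,roi):
    x0,y0,x1,y1=roi;v=cv2.resize(im["img"][y0:y1,x0:x1],None,fx=K,fy=K,interpolation=2)
    h=cv2.cvtColor(v,40);m=((h[...,0]>4)&(h[...,0]<20)&(h[...,1]>140)&(h[...,2]>80)).astype(np.uint8)
    n,l,s,c=cv2.connectedComponentsWithStats(m);i=1+np.argmax(s[1:,4]);return (l==i).astype(np.uint8)
def sil(q,im,roi):
    x0,y0,x1,y1=roi;m=np.zeros(((y1-y0)*K,(x1-x0)*K),np.uint8)
    for b in boxes(q):
        P=np.array([proj(w,im) for w in b]);P=((P-[x0,y0]+.5)*K-.5).astype(np.float32)
        cv2.fillConvexPoly(m,cv2.convexHull(P).astype(np.int32),1)
    return m
def roi(im,X,r=30):
    p=proj(X,im).astype(int);return (max(0,p[0]-r),max(0,p[1]-r),min(512,p[0]+r),min(384,p[1]+r))
def fit(ims,q0,zfree):
    R=[roi(im,[q0[0],q0[1],q0[3]+22]) for im in ims];M=[mask(i,r) for i,r in zip(ims,R)]
    def f(p):
        q=(p[0],p[1],p[2]/20,p[3] if zfree else q0[3])
        return -sum((s&m).sum()/(s|m).sum() for s,m in((sil(q,i,r),m) for i,r,m in zip(ims,R,M)))
    p0=np.array([q0[0],q0[1],q0[2]*20,q0[3]][:4 if zfree else 3]);sx=np.vstack([p0]+[p0+3*e for e in np.eye(len(p0))])
    r=minimize(f,p0,method="Nelder-Mead",options=dict(initial_simplex=sx,maxiter=150,xatol=.02));p=r.x
    return p[:2].round(1),round(p[2]/20,3),(round(p[3],1) if zfree else None),round(r.fun/len(ims),3)
if __name__=="__main__":
    T=ctrl.get_image("top");S=ctrl.get_image("side")
    q0=(441,17,.2,0)
    print("both",fit([T,S],q0,1));print("T",fit([T],q0,0));print("S",fit([S],q0,0))
    o=ctrl.get_obs();print(o["t"],o["ee_pos"].round(1),np.degrees(2*np.arctan2(o["orientation"][1],o["orientation"][0])),o["orientation"],o["ft_force"].round(2),o["width"])
E
python3 mk.py; python3 free.py x -13; python3 look.py c1
```

```text
11.95 [422.8  33.3 166.4] [-190.5   72.4] [ 0.24 -0.33 -0.48]
s lat yaw% tilt% [-14.05   4.31   0.94  -1.11] -173.5
s lat yaw% tilt% [-14.09   4.36   0.98  -1.14] -173.5
(576, 792, 3)
12.05 [422.6  33.2 166.2] [-0.14  0.29  0.02] 44.03836497162405Traceback (most recent call last):
  File "mk.py", line 34, in <module>
    print("both",fit([T,S],q0,1));print("T",fit([T],q0,0));print("S",fit([S],q0,0))
                 ~~~^^^^^^^^^^^^
  File "mk.py", line 24, in fit
    R=[roi(im,[q0[0],q0[1],q0[3]+22]) for im in ims];M=[mask(i,r) for i,r in zip(ims,R)]
                                                        ~~~~^^^^^
  File "mk.py", line 14, in mask
    n,l,s,c=cv2.connectedComponentsWithStats(m);i=1+np.argmax(s[1:,4]);return (l==i).astype(np.uint8)
                                                    ~~~~~~~~~^^^^^^^^^
    return _wrapfunc(a, 'argmax', axis=axis, out=out, **kwds)
    return bound(*args, **kwds)
ValueError: attempt to get argmax of an empty sequence
```

View pics/c1.png

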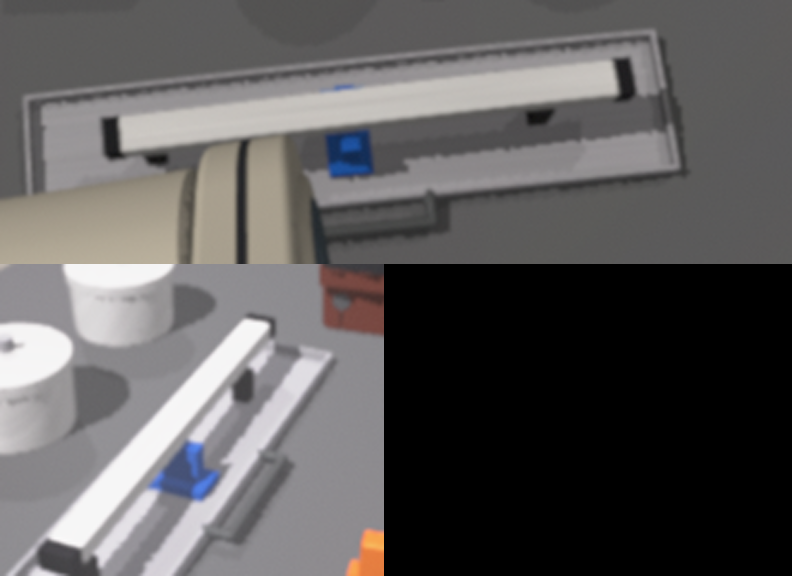

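```bash
cat > mk0.py <<'E'
from mk import *
T=np.load("top.npy",allow_pickle=True).item();S=np.load("side.npy",allow_pickle=True).item()
q0=(441,17,.2,0)
print("both",fit([T,S],q0,1));print("T",fit([T],q0,0));print("S",fit([S],q0,0))
o=ctrl.get_obs();print(o["t"],o["ee_pos"].round(1),np.degrees(2*np.arctan2(o["orientation"][1],o["orientation"][0])),o["orientation"],o["width"])
E
python3 mk0.py
```

```text
both (array([441.1,  18.1]), np.float64(0.234), np.float64(-0.9), np.float64(-0.936))
T (array([441.5,  18.3]), np.float64(0.228), None, np.float64(-0.959))
S (array([440.3,  19. ]), np.float64(0.27), None, np.float64(-0.924))
12.05 [422.6  33.2 166.2] 10.1989696493441 [ 3.07533023  0.27443804 -0.02000999] 44.03836497162405
```

Run:
```python
from scipy.spatial.transform import Rotation as R
for n,v in dict(start=[3.11512259e+00,4.06911067e-01,0],mv1=[2.021,2.395,.008],dn=[2.107,2.311,.01],dn2=[2.096,2.297,.019],dn3=[2.089,2.294,.023],dn4=[2.088,2.291,.024],p=[2.083,2.288,.023],p2=[2.081,2.285,.024],p3=[2.085,2.286,.024],p5=[2.083,2.285,.024],up=[3.075,.28,-.019],upn=[ 3.07533023 , 0.27443804, -0.02000999]).items():
    r=R.from_rotvec(v);print(n,(r.as_matrix()[:,2]*1000).round(),(r.inv().apply([0,0,-1])*1000).round())
```

```text
start [    0.    -0. -1000.] [   0.   -0. 1000.]
mv1 [    9.    -1. -1000.] [   3.   -9. 1000.]
dn [   15.    -5. -1000.] [   6.  -14. 1000.]
dn2 [  32.  -13. -999.] [ 15. -31. 999.]
dn3 [  39.  -15. -999.] [ 19. -37. 999.]
dn4 [  41.  -17. -999.] [ 20. -40. 999.]
p [  45.  -21. -999.] [ 25. -43. 999.]
p2 [  48.  -23. -999.] [ 27. -46. 999.]
p3 [  46.  -21. -999.] [ 25. -43. 999.]
p5 [  47.  -22. -999.] [ 26. -45. 999.]
up [  -7.  -55. -998.] [ 17. -52. 998.]
upn [  -8.  -55. -998.] [ 18. -53. 998.]
```

Emit:
{"name": "jog_arm", "arguments": {"xyz": [[0,0,0],[0,0,0],[0,0,0],[0,0,0],[0,0,0],[0,0,0],[0,0,0],[0,0,0],[0,0,0],[0,0,0],[0,0,0],[0,0,0],[0,0,0],[0,0,0],[0,0,0]], "yaw": [7,7,7,7,7,7,7,7,7,7,7,7,7,7,0]}}

```text
t: 13.3
ee_pos: [430.3, 23.2, 165.0]
orientation: [1.762, 2.545, 0.052]
ft_force: [-0.3, 0.7, 0.3]
width: 43.7
```

```bash
cat > st.py <<'E'
from workcell import ctrl
import numpy as np
from scipy.spatial.transform import Rotation as R
o=ctrl.get_obs();r=R.from_rotvec(o["orientation"]);m=r.as_matrix()
print(o["t"],o["ee_pos"].round(2),"yaw",np.degrees(np.arctan2(m[1,0],m[0,0])).round(2),"tilt world",(m[:2,2]*1000).round(1),"F",o["ft_force"].round(2),"w",round(o["width"],1),"q",o["qpos"].round(3))
E
python3 st.py
```

```text
13.3 [430.34  23.16 164.97] yaw 110.57 tilt world [57.2  1.4] F [-0.35  0.74  0.32] w 43.7 q [ 0.026  0.204  2.125 -0.     0.755 -0.333]
```

Emit:
{"name": "jog_arm", "arguments": {"xyz": [[0,0,20],[0,0,20],[0,0,20],[0,0,20],[0,0,0]], "yaw": [0,0,0,0,0]}}

```text
t: 13.72
ee_pos: [430.2, 20.2, 246.5]
orientation: [1.794, 2.526, 0.046]
ft_force: [0.5, -0.7, 0.6]
width: 44.1
```

```bash
python3 st.py
```

```text
13.7167 [430.25  20.2  246.51] yaw 109.22 tilt world [52.  -0.4] F [ 0.53 -0.72  0.58] w 44.1 q [ 2.000e-02  7.200e-02  2.045e+00 -2.000e-03  9.720e-01 -3.150e-01]
```

Emit:
{"name": "jog_arm", "arguments": {"xyz": [[0,0,30],[0,0,0],[0,0,0],[0,0,30],[0,0,0],[0,0,0]], "yaw": [0,0,0,0,0,0]}}

```text
t: 14.22
ee_pos: [430.4, 18.2, 305.4]
orientation: [1.818, 2.511, 0.043]
ft_force: [-0.3, 0.3, -0.7]
width: 43.8
```

```bash
python3 st.py
```

```text
14.2167 [430.4   18.18 305.42] yaw 108.16 tilt world [49.6 -1.9] F [-0.3   0.27 -0.72] w 43.8 q [ 1.700e-02 -1.000e-03  1.974e+00 -3.000e-03  1.120e+00 -3.000e-01]
```

Emit:
{"name": "jog_arm", "arguments": {"xyz": [[0,0,-20],[0,0,-20],[0,0,-20],[0,0,-20],[0,0,0],[0,0,0]], "yaw": [0,0,0,0,0,0]}}

```text
t: 14.72
ee_pos: [428.7, 17.4, 217.7]
orientation: [1.83, 2.506, 0.039]
ft_force: [-0.8, 0.4, 1.1]
width: 44.0
```

```bash
python3 st.py
```

```text
14.7167 [428.69  17.4  217.75] yaw 107.7 tilt world [46.1 -2.5] F [-0.82  0.38  1.1 ] w 44.0 q [ 0.015  0.116  2.075 -0.004  0.905 -0.292]
```

Emit:
{"name": "jog_arm", "arguments": {"xyz": [[0,0,40],[0,0,40],[0,0,40],[0,0,-40],[0,0,-40],[0,0,-40],[0,0,40],[0,0,40],[0,0,40],[0,0,-40],[0,0,-40],[0,0,-40],[0,0,0],[0,0,0]], "yaw": [0,0,0,0,0,0,0,0,0,0,0,0,0,0]}}

```text
t: 15.88
ee_pos: [430.8, 16.8, 221.6]
orientation: [1.846, 2.505, 0.028]
ft_force: [0.4, -0.1, 1.3]
width: 44.0
```

```bash
python3 st.py
```

```text
15.8833 [430.77  16.78 221.65] yaw 107.21 tilt world [34.5 -3.2] F [ 0.36 -0.06  1.31] w 44.0 q [ 0.014  0.118  2.06  -0.005  0.929 -0.284]
```

Emit:
{"name": "jog_arm", "arguments": {"xyz": [[0,0,40],[0,0,40],[0,0,-40],[0,0,-40],[0,0,40],[0,0,40],[0,0,-40],[0,0,-40],[0,0,40],[0,0,40],[0,0,-40],[0,0,-40],[0,0,40],[0,0,40],[0,0,-40],[0,0,-40],[0,0,0],[0,0,0]], "yaw": [0,0,0,0,0,0,0,0,0,0,0,0,0,0,0,0,0,0]}}

```text
t: 17.38
ee_pos: [448.3, 16.8, 248.4]
orientation: [1.847, 2.493, 0.039]
ft_force: [1.1, -0.6, 0.4]
width: 44.0
```

```bash
python3 st.py
```

```text
17.3833 [448.33  16.75 248.45] yaw 106.91 tilt world [46.3 -3.2] F [ 1.13 -0.61  0.38] w 44.0 q [ 0.013  0.102  2.006 -0.005  0.987 -0.279]
```

Emit:
{"name": "jog_arm", "arguments": {"xyz": [[20,0,0],[35,0,0],[35,0,0],[35,0,0],[35,0,0],[20,0,0],[0,0,0],[0,0,0]], "yaw": [0,0,0,0,0,0,0,0]}}

```text
t: 18.05
ee_pos: [641.2, 16.8, 274.5]
orientation: [1.839, 2.479, 0.057]
ft_force: [-0.5, 0.0, -0.1]
width: 43.8
```

```bash
python3 st.py
```

```text
18.05 [641.21  16.8  274.54] yaw 106.84 tilt world [65.9 -3. ] F [-0.49  0.05 -0.06] w 43.8 q [ 0.009  0.365  1.593 -0.004  1.118 -0.284]
```

Emit:
{"name": "jog_arm", "arguments": {"xyz": [[-20,0,0],[-35,0,0],[-35,0,0],[-35,0,0],[-35,0,0],[-20,0,0],[0,0,0],[0,0,0]], "yaw": [0,0,0,0,0,0,0,0]}}

```text
t: 18.72
ee_pos: [446.4, 16.8, 285.7]
orientation: [1.835, 2.473, 0.064]
ft_force: [0.6, -0.4, 0.2]
width: 43.8
```

```bash
python3 st.py
```

```text
18.7167 [446.44  16.75 285.68] yaw 106.81 tilt world [73.9 -2.9] F [ 0.58 -0.39  0.24] w 43.8 q [ 0.014  0.037  1.984 -0.005  1.047 -0.279]
```

Emit:
{"name": "jog_arm", "arguments": {"xyz": [[-8,0,-30],[-8,0,-30],[0,0,0],[0,0,40],[0,0,40],[0,0,40],[0,0,-40],[0,0,-40],[0,0,-40],[0,0,40],[0,0,40],[0,0,40],[0,0,-40],[0,0,-40],[0,0,-40],[0,0,0],[0,0,0]], "yaw": [0,0,0,0,0,0,0,0,0,0,0,0,0,0,0,0,0]}}

```text
t: 20.13
ee_pos: [451.0, 16.9, 248.3]
orientation: [1.829, 2.464, 0.077]
ft_force: [0.4, 0.4, 0.2]
width: 43.9
```

```bash
python3 st.py
```

```text
20.1333 [450.98  16.86 248.27] yaw 106.75 tilt world [87.7 -2.6] F [0.37 0.43 0.19] w 43.9 q [ 0.014  0.087  2.027 -0.005  0.941 -0.277]
```

Emit:
{"name": "jog_arm", "arguments": {"xyz": [[0,0,0],[0,0,0],[0,0,0],[0,0,0],[0,0,0],[0,0,0],[0,0,0],[0,0,0],[0,0,0],[0,0,0],[0,0,0],[0,0,0],[0,0,0],[0,0,0],[0,0,0],[0,0,0],[0,0,0],[0,0,0],[0,0,0],[0,0,0]], "yaw": [-7,-7,-7,-7,-7,-7,-7,-7,-7,-7,-7,-7,-7,-7,-7,-7,-7,-7,-7,-7]}}

```text
t: 21.8
ee_pos: [482.9, 18.3, 314.9]
orientation: [2.883, -0.952, -0.023]
ft_force: [-0.3, -0.6, 0.3]
width: 44.0
```

```bash
python3 st.py
```

```text
21.8 [482.94  18.28 314.86] yaw -36.5 tilt world [-47.2 -95.4] F [-0.33 -0.56  0.33] w 44.0 q [ 0.072  0.135  1.806 -0.097  1.256  2.313]
```

Emit:
{"name": "jog_arm", "arguments": {"xyz": [[0,0,0],[0,0,0],[0,0,0]], "yaw": [0,0,0]}}

```text
t: 22.05
ee_pos: [486.6, 18.3, 322.7]
orientation: [2.886, -0.953, -0.01]
ft_force: [0.5, 1.8, -1.2]
width: 44.2
```

```bash
python3 st.py
```

```text
22.05 [486.61  18.32 322.75] yaw -36.47 tilt world [-38.1 -94.9] F [ 0.55  1.82 -1.2 ] w 44.2 q [ 0.072  0.129  1.795 -0.097  1.265  2.311]
```

Emit:
{"name": "jog_arm", "arguments": {"xyz": [[0,0,0]], "yaw": [-2]}}

```text
t: 22.13
ee_pos: [487.0, 18.4, 324.1]
orientation: [2.871, -0.999, -0.01]
ft_force: [-0.3, -0.1, -0.4]
width: 43.7
```

```bash
python3 st.py
```

```text
22.1333 [486.98  18.35 324.13] yaw -38.29 tilt world [-39.6 -93.5] F [-0.33 -0.06 -0.37] w 43.7 q [ 0.071  0.129  1.791 -0.095  1.269  2.341]
```

Emit:
{"name": "jog_arm", "arguments": {"xyz": [[0,0,0],[0,0,0]], "yaw": [0,0]}}

```text
t: 22.3
ee_pos: [487.4, 18.4, 325.9]
orientation: [2.874, -0.993, -0.007]
ft_force: [0.5, -0.3, 0.1]
width: 43.7
```

```bash
python3 st.py
```

```text
22.3 [487.4   18.43 325.87] yaw -38.04 tilt world [-37.4 -93.6] F [ 0.49 -0.31  0.08] w 43.7 q [ 0.071  0.126  1.79  -0.095  1.271  2.337]
```

Emit:
{"name": "jog_arm", "arguments": {"xyz": [[0,0,-10]], "yaw": [0]}}

```text
t: 22.38
ee_pos: [488.5, 18.5, 317.5]
orientation: [2.876, -0.991, -0.002]
ft_force: [0.1, 0.4, 0.1]
width: 43.7
```

```bash
python3 st.py
python3 - <<'E'
from workcell import ctrl
o=ctrl.get_obs();print(o["qvel"],o["joint_torque"])
E
```

```text
22.3833 [488.55  18.55 317.55] yaw -37.92 tilt world [-33.5 -93.5] F [0.14 0.41 0.12] w 43.7 q [ 0.071  0.134  1.8   -0.096  1.249  2.338]
[ 0.00190077  0.12696792  0.17790448 -0.00936305 -0.29586656  0.00589641] [-1.27322139e-02 -3.88819313e+01 -2.93022394e+01 -3.32984375e-01
  8.54556318e-01 -1.57485710e-02]
```

Emit:
{"name": "jog_arm", "arguments": {"xyz": [[0,0,0]], "yaw": [0]}}

```text
t: 22.47
ee_pos: [487.5, 18.5, 315.8]
orientation: [2.876, -0.988, -0.005]
ft_force: [-0.4, 0.9, -0.7]
width: 43.8
```

```bash
python3 st.py
```

```text
22.4667 [487.49  18.52 315.83] yaw -37.84 tilt world [-35.9 -93.6] F [-0.41  0.88 -0.65] w 43.8 q [ 0.071  0.135  1.803 -0.096  1.248  2.336]
```

Emit:
{"name": "jog_arm", "arguments": {"xyz": [[40,0,0],[40,0,0],[40,0,0],[40,0,0],[0,0,0],[-40,0,0],[-40,0,0],[-40,0,0],[-40,0,0],[0,0,0]], "yaw": [0,0,0,0,0,0,0,0,0,0]}}

```text
t: 23.3
ee_pos: [483.2, 18.0, 302.3]
orientation: [2.874, -0.969, -0.035]
ft_force: [0.0, -0.1, -0.7]
width: 43.9
```

```bash
python3 st.py
```

```text
23.3 [483.21  17.98 302.28] yaw -37.22 tilt world [-56.5 -95.3] F [ 0.02 -0.1  -0.68] w 43.9 q [ 0.071  0.153  1.815 -0.096  1.239  2.327]
```

```bash
cat > s.py <<'E'
from workcell import ctrl
import numpy as np
from scipy.spatial.transform import Rotation as R
o=ctrl.get_obs();m=R.from_rotvec(o["orientation"]).as_matrix();q=o["qpos"];p=o["ee_pos"];a=np.arctan2(p[1],p[0]);u=np.array([np.cos(a),np.sin(a)]);v=np.array([-u[1],u[0]])
print(round(o["t"],2),p.round(1),"yaw",np.degrees(np.arctan2(m[1,0],m[0,0])).round(1),"rad",(1000*m[:2,2]@u).round(1),"tan",(1000*m[:2,2]@v).round(1),"jaw",(-1000*m[2,1]).round(1),"xt",(-1000*m[2,0]).round(1),"q235",q[[1,2,4]].round(4),"v",o["qvel"][[1,2,4]].round(3),"q46",q[[3,5]].round(3),"F",o["ft_force"].round(1))
E
python3 s.py
```

```text
23.3 [483.2  18.  302.3] yaw -37.2 rad -60.0 tan -93.1 jaw -110.1 xt -12.7 q235 [0.1526 1.8152 1.2387] v [ 0.053 -0.091 -0.044] q46 [-0.096  2.327] F [ 0.  -0.1 -0.7]
```

Emit:
{"name": "jog_arm", "arguments": {"xyz": [[0,0,0]], "yaw": [0]}}

```text
t: 23.38
ee_pos: [481.7, 18.0, 302.2]
orientation: [2.874, -0.967, -0.035]
ft_force: [-0.3, -0.7, 0.6]
width: 44.3
```

```bash
python3 s.py
```

```text
23.38 [481.7  18.  302.2] yaw -37.2 rad -60.1 tan -93.2 jaw -110.2 xt -12.6 q235 [0.1503 1.8181 1.2382] v [-0.052  0.097  0.02 ] q46 [-0.097  2.326] F [-0.3 -0.7  0.6]
```

Emit:
{"name": "jog_arm", "arguments": {"xyz": [[0,0,0]], "yaw": [0]}}

```text
t: 23.47
ee_pos: [481.2, 18.0, 302.2]
orientation: [2.874, -0.966, -0.036]
ft_force: [0.1, 0.3, -0.5]
width: 43.7
```

```bash
python3 s.py
```

```text
23.47 [481.2  18.  302.2] yaw -37.1 rad -60.5 tan -93.2 jaw -110.5 xt -12.2 q235 [0.1497 1.8189 1.2384] v [-0.006 -0.006 -0.017] q46 [-0.097  2.325] F [ 0.1  0.3 -0.5]
```

Emit:
{"name": "jog_arm", "arguments": {"xyz": [[0,0,-20]], "yaw": [0]}}

```text
t: 23.55
ee_pos: [484.3, 18.2, 285.1]
orientation: [2.877, -0.967, -0.026]
ft_force: [0.3, -0.2, 0.5]
width: 44.1
```

```bash
python3 s.py
```

```text
23.55 [484.3  18.2 285.1] yaw -37.1 rad -53.3 tan -93.2 jaw -105.9 xt -17.7 q235 [0.1689 1.8365 1.1945] v [ 0.292  0.31  -0.589] q46 [-0.098  2.329] F [ 0.3 -0.2  0.5]
```

Emit:
{"name": "jog_arm", "arguments": {"xyz": [[0,0,-20]], "yaw": [0]}}

```text
t: 23.63
ee_pos: [486.0, 18.2, 265.4]
orientation: [2.878, -0.967, -0.022]
ft_force: [0.4, -0.1, -1.0]
width: 43.7
```

```bash
python3 s.py
```

```text
23.63 [486.   18.2 265.4] yaw -37.1 rad -50.3 tan -93.1 jaw -103.9 xt -20.0 q235 [0.1924 1.8562 1.1486] v [ 0.269  0.203 -0.539] q46 [-0.1    2.334] F [ 0.4 -0.1 -1. ]
```

Emit:
{"name": "jog_arm", "arguments": {"xyz": [[0,0,-20]], "yaw": [0]}}

```text
t: 23.72
ee_pos: [488.1, 18.3, 245.4]
orientation: [2.88, -0.967, -0.017]
ft_force: [-0.3, 0.3, -0.6]
width: 44.2
```

```bash
python3 s.py
```

```text
23.72 [488.1  18.3 245.4] yaw -37.1 rad -47.4 tan -93.0 jaw -102.0 xt -22.2 q235 [0.2184 1.874  1.1021] v [ 0.315  0.221 -0.559] q46 [-0.103  2.338] F [-0.3  0.3 -0.6]
```

Emit:
{"name": "jog_arm", "arguments": {"xyz": [[0,0,0]], "yaw": [0]}}

```text
t: 23.8
ee_pos: [487.4, 18.3, 242.3]
orientation: [2.878, -0.966, -0.024]
ft_force: [0.5, 0.2, -0.3]
width: 43.8
```

```bash
python3 s.py
```

```text
23.8 [487.4  18.3 242.3] yaw -37.0 rad -52.2 tan -93.0 jaw -105.1 xt -18.4 q235 [0.2236 1.8754 1.1003] v [-0.013 -0.073  0.045] q46 [-0.103  2.338] F [ 0.5  0.2 -0.3]
```

Emit:
{"name": "jog_arm", "arguments": {"xyz": [[0,0,0]], "yaw": [0]}}

```text
t: 23.88
ee_pos: [488.5, 18.3, 242.2]
orientation: [2.878, -0.965, -0.025]
ft_force: [0.5, -0.0, 0.1]
width: 43.7
```

```bash
python3 s.py
```

```text
23.88 [488.5  18.3 242.2] yaw -37.0 rad -52.8 tan -93.2 jaw -105.6 xt -18.0 q235 [0.2257 1.873  1.1012] v [ 0.041  0.004 -0.01 ] q46 [-0.103  2.338] F [ 0.5 -0.   0.1]
```

Emit:
{"name": "jog_arm", "arguments": {"xyz": [[0,0,20]], "yaw": [0]}}

```text
t: 23.97
ee_pos: [487.3, 18.1, 259.7]
orientation: [2.876, -0.964, -0.034]
ft_force: [-0.4, -0.8, 0.5]
width: 43.7
```

```bash
python3 s.py
```

```text
23.97 [487.3  18.1 259.7] yaw -37.0 rad -59.3 tan -93.3 jaw -109.8 xt -13.0 q235 [0.2056 1.8542 1.1463] v [-0.312 -0.32   0.601] q46 [-0.1    2.333] F [-0.4 -0.8  0.5]
```

Emit:
{"name": "jog_arm", "arguments": {"xyz": [[0,0,40]], "yaw": [0]}}

```text
t: 24.05
ee_pos: [485.9, 18.0, 297.7]
orientation: [2.873, -0.962, -0.045]
ft_force: [0.7, -0.2, 0.4]
width: 44.1
```

```bash
python3 s.py
```

```text
24.05 [485.9  18.  297.7] yaw -37.0 rad -66.6 tan -93.5 jaw -114.5 xt -7.4 q235 [0.1652 1.8113 1.2366] v [-0.527 -0.579  1.124] q46 [-0.097  2.323] F [ 0.7 -0.2  0.4]
```

Emit:
{"name": "jog_arm", "arguments": {"xyz": [[0,0,40]], "yaw": [0]}}

```text
t: 24.13
ee_pos: [485.9, 18.0, 338.9]
orientation: [2.873, -0.961, -0.048]
ft_force: [1.8, 0.9, -0.9]
width: 44.2
```

```bash
python3 s.py
```

```text
24.13 [485.9  18.  338.9] yaw -37.0 rad -69.0 tan -93.5 jaw -116.1 xt -5.5 q235 [0.1274 1.7596 1.3281] v [-0.431 -0.614  1.075] q46 [-0.094  2.313] F [ 1.8  0.9 -0.9]
```

Emit:
{"name": "jog_arm", "arguments": {"xyz": [[0,0,0]], "yaw": [0]}}

```text
t: 24.22
ee_pos: [490.2, 18.2, 347.0]
orientation: [2.877, -0.963, -0.031]
ft_force: [1.5, 0.3, 0.8]
width: 44.0
```

```bash
python3 s.py
```

```text
24.22 [490.2  18.2 347. ] yaw -37.0 rad -57.0 tan -93.3 jaw -108.4 xt -14.7 q235 [0.1213 1.7478 1.3338] v [ 0.044  0.048 -0.054] q46 [-0.094  2.312] F [1.5 0.3 0.8]
```

Emit:
{"name": "jog_arm", "arguments": {"xyz": [[0,0,0]], "yaw": [0]}}

```text
t: 24.3
ee_pos: [491.5, 18.3, 349.3]
orientation: [2.878, -0.964, -0.025]
ft_force: [0.3, 0.3, -0.6]
width: 43.7
```

```bash
python3 s.py
```

```text
24.3 [491.5  18.3 349.3] yaw -37.0 rad -52.9 tan -93.1 jaw -105.6 xt -17.8 q235 [0.1195 1.7444 1.335 ] v [-0.05  -0.097  0.048] q46 [-0.094  2.312] F [ 0.3  0.3 -0.6]
```

Emit:
{"name": "jog_arm", "arguments": {"xyz": [[0,0,-30],[0,0,-30],[0,0,-30],[0,0,-30],[0,0,0],[0,0,0]], "yaw": [0,0,0,0,0,0]}}

```text
t: 24.8
ee_pos: [496.4, 18.4, 230.3]
orientation: [2.883, -0.965, -0.007]
ft_force: [0.6, 1.0, 0.5]
width: 43.9
```

```bash
python3 s.py
```

```text
24.8 [496.4  18.4 230.3] yaw -36.9 rad -39.9 tan -92.8 jaw -97.1 xt -27.6 q235 [0.2464 1.876  1.0647] v [ 0.041  0.034 -0.015] q46 [-0.105  2.34 ] F [0.6 1.  0.5]
```

Emit:
{"name": "jog_arm", "arguments": {"xyz": [[0,0,40],[0,0,40],[0,0,40],[0,0,0],[0,0,0]], "yaw": [0,0,0,0,0]}}

```text
t: 25.22
ee_pos: [496.0, 18.4, 360.6]
orientation: [2.883, -0.965, -0.008]
ft_force: [0.3, 0.6, 0.2]
width: 44.1
```

```bash
python3 s.py
```

```text
25.22 [496.   18.4 360.6] yaw -36.9 rad -40.6 tan -92.6 jaw -97.4 xt -27.0 q235 [0.1115 1.7279 1.347 ] v [-0.069 -0.104  0.054] q46 [-0.094  2.309] F [0.3 0.6 0.2]
```

Emit:
{"name": "jog_arm", "arguments": {"xyz": [[-2,0,-30],[-2,0,-30],[-2,0,-30],[-2,0,-30],[0,0,-30],[0,0,-30],[0,0,-30],[0,0,0],[0,0,0],[0,0,40],[0,0,40],[0,0,40],[0,0,40],[0,0,40],[0,0,0],[0,0,0]], "yaw": [-1,-1,-1,-1,-1,-1,-1,0,0,0,0,0,0,0,0,0]}}

```text
t: 26.55
ee_pos: [490.5, 18.8, 372.1]
orientation: [2.829, -1.145, 0.023]
ft_force: [0.3, -0.7, -0.8]
width: 44.1
```

```bash
python3 s.py
```

```text
26.55 [490.5  18.8 372.1] yaw -44.0 rad -23.2 tan -87.8 jaw -77.5 xt -47.4 q235 [0.0838 1.7326 1.352 ] v [-0.085 -0.094  0.054] q46 [-0.089  2.43 ] F [ 0.3 -0.7 -0.8]
```

Emit:
{"name": "jog_arm", "arguments": {"xyz": [[0,0,-30],[0,0,-30],[0,0,-30],[0,0,-30],[0,0,-30],[0,0,-30],[0,0,-30],[0,0,0],[0,0,0],[0,0,40],[0,0,40],[0,0,40],[0,0,40],[0,0,40],[0,0,0],[0,0,0]], "yaw": [-0.5,-0.5,-0.5,-0.5,-0.5,-0.5,0,0,0,0,0,0,0,0,0,0]}}

```text
t: 27.88
ee_pos: [487.0, 19.0, 382.5]
orientation: [2.809, -1.22, 0.051]
ft_force: [0.1, 0.1, -0.3]
width: 44.1
```

```bash
python3 s.py
```

```text
27.88 [487.   19.  382.5] yaw -46.8 rad -4.3 tan -85.4 jaw -59.1 xt -61.8 q235 [0.0601 1.7352 1.3541] v [-0.084 -0.092  0.054] q46 [-0.087  2.478] F [ 0.1  0.1 -0.3]
```

Emit:
{"name": "jog_arm", "arguments": {"xyz": [[0,0,-30],[0,0,-30],[0,0,-30],[0,0,-30],[0,0,-30],[0,0,-30],[0,0,-30],[0,0,-30],[0,0,0],[0,0,0]], "yaw": [0,0,0,0,0,0,0,0,0,0]}}

```text
t: 28.72
ee_pos: [485.1, 19.2, 143.1]
orientation: [2.817, -1.221, 0.072]
ft_force: [-0.0, -0.5, 1.2]
width: 43.5
```

```bash
python3 s.py
```

```text
28.72 [485.1  19.2 143.1] yaw -46.8 rad 11.8 tan -84.2 jaw -46.2 xt -71.4 q235 [0.3378 1.999  0.7989] v [ 0.037  0.033 -0.01 ] q46 [-0.118  2.54 ] F [-0.  -0.5  1.2]
```

Emit:
{"name": "jog_arm", "arguments": {"xyz": [[0,0,40],[0,0,40],[0,0,40],[0,0,40],[0,0,40],[0,0,0],[0,0,0],[0,0,-30],[0,0,-30],[0,0,-30],[0,0,-30],[0,0,-30],[0,0,-30],[0,0,-30],[0,0,0],[0,0,0]], "yaw": [1,1,1,1,1,0,0,0,0,0,0,0,0,0,0,0]}}

```text
t: 30.05
ee_pos: [479.9, 19.4, 152.4]
orientation: [2.879, -1.095, 0.105]
ft_force: [1.0, 0.6, 1.0]
width: 43.9
```

```bash
python3 s.py
```

```text
30.05 [479.9  19.4 152.4] yaw -41.6 rad 39.4 tan -81.7 jaw -31.4 xt -85.1 q235 [0.3044 2.0218 0.7817] v [ 0.036  0.034 -0.011] q46 [-0.118  2.449] F [1.  0.6 1. ]
```

Emit:
{"name": "jog_arm", "arguments": {"xyz": [[0,0,40],[0,0,40],[0,0,40],[0,0,40],[0,0,40],[0,0,0],[0,0,0],[0,0,-30],[0,0,-30],[0,0,-30],[0,0,-30],[0,0,-30],[0,0,-30],[0,0,-30],[0,0,0],[0,0,0]], "yaw": [0,0,0,0,0,0,0,0,0,0,0,0,0,0,0,0]}}

```text
t: 31.38
ee_pos: [474.0, 19.7, 161.5]
orientation: [2.887, -1.099, 0.132]
ft_force: [0.2, -0.1, 0.5]
width: 43.9
```

```bash
python3 s.py
```

```text
31.38 [474.   19.7 161.5] yaw -41.6 rad 58.8 tan -78.9 jaw -15.9 xt -97.1 q235 [0.273  2.0404 0.7747] v [ 0.034  0.036 -0.01 ] q46 [-0.115  2.447] F [ 0.2 -0.1  0.5]
```

Emit:
{"name": "jog_arm", "arguments": {"xyz": [[-3,0,0],[-3,0,0],[-3,0,0],[-3,0,0],[-3,0,0],[-3,0,0],[-3,0,0],[-3,0,0],[-3,0,0],[0,0,0],[0,0,0]], "yaw": [6,6,6,6,6,6,6,6,6,0,0]}}

```text
t: 32.3
ee_pos: [455.5, 20.6, 182.9]
orientation: [-3.108, -0.407, -0.194]
ft_force: [0.1, 0.3, -0.4]
width: 43.8
```

```bash
python3 s.py
```

```text
32.3 [455.5  20.6 182.9] yaw 15.0 rad 123.1 tan 11.3 jaw -15.3 xt -122.6 q235 [0.182  2.1025 0.7343] v [-0.036 -0.014  0.023] q46 [0.024 1.302] F [ 0.1  0.3 -0.4]
```

Emit:
{"name": "jog_arm", "arguments": {"xyz": [[-2,0,-12],[-2,-0.5,-20],[-2,-0.5,-20],[-2,-0.5,-20],[-2,-0.5,-20],[-2,0,-12],[0,0,0],[0,0,0]], "yaw": [-1.7,0,0,0,0,0,0,0]}}

```text
t: 32.97
ee_pos: [452.5, 19.3, 85.1]
orientation: [3.114, 0.319, 0.225]
ft_force: [0.1, 1.0, 0.7]
width: 43.6
```

```bash
python3 s.py
python3 - <<'E'
from h import *
S=ctrl.get_image("side");crop(S,250,130,400,280,4,"pics/d1.png")
E
```

```text
32.97 [452.5  19.3  85.1] yaw 11.8 rad 143.0 tan 5.7 jaw -17.3 xt -142.0 q235 [0.3689 2.1826 0.447 ] v [ 0.01  -0.004  0.004] q46 [0.024 1.355] F [0.1 1.  0.7]
```

View pics/d1.png

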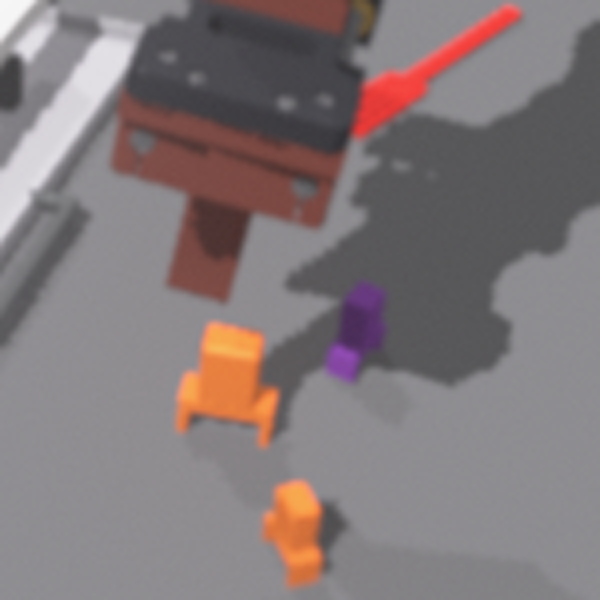

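Emit:
{"name": "jog_arm", "arguments": {"xyz": [[-3,-0.4,-10],[-3,-0.4,-15],[-3,-0.3,-15],[-2,0,-12],[0,0,-4],[0,0,0],[0,0,0]], "yaw": [0.8,0.7,0,0,0,0,0]}}

```text
t: 33.6
ee_pos: [451.0, 18.7, 36.4]
orientation: [3.109, 0.352, 0.254]
ft_force: [-0.6, -0.9, -0.1]
width: 43.8
```

```bash
python3 s.py
python3 - <<'E'
from h import *
S=ctrl.get_image("side");crop(S,250,130,400,280,4,"pics/d2.png")
E
```

```text
33.6 [451.   18.7  36.4] yaw 13.0 rad 161.3 tan 9.2 jaw -20.5 xt -160.3 q235 [0.479  2.2112 0.2902] v [-0.011 -0.013  0.011] q46 [0.053 1.3  ] F [-0.6 -0.9 -0.1]
```

View pics/d2.png

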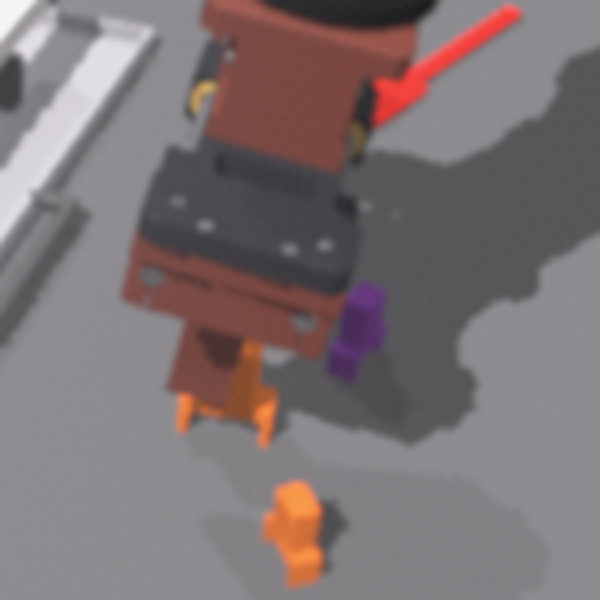

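Emit:
{"name": "jog_arm", "arguments": {"xyz": [[-5,-0.3,-7],[-5,0,-7],[-1,0,-3],[0,0,0],[0,0,0]], "yaw": [0,0,0,0,0]}}

```text
t: 34.07
ee_pos: [442.2, 18.4, 21.3]
orientation: [3.108, 0.351, 0.265]
ft_force: [0.0, -0.3, 1.6]
width: 43.9
```

```bash
python3 s.py
```

```text
34.07 [442.2  18.4  21.3] yaw 13.0 rad 168.3 tan 8.9 jaw -21.9 xt -167.1 q235 [0.51   2.2358 0.2276] v [-0.    -0.    -0.001] q46 [0.068 1.285] F [ 0.  -0.3  1.6]
```

Emit:
{"name": "jog_arm", "arguments": {"xyz": [[0,0,0],[0,0,0],[0,0,0],[0,0,0],[0,0,0],[0,0,0]], "yaw": [0,0,0,0,0,0], "gripper": 1.0}}

```text
t: 34.57
ee_pos: [443.6, 18.4, 22.3]
orientation: [3.107, 0.351, 0.269]
ft_force: [0.1, 0.4, 0.7]
width: 16.0
```

```bash
python3 s.py
python3 - <<'E'
from h import *
S=ctrl.get_image("side");crop(S,250,130,400,280,4,"pics/d3.png")
E
```

```text
34.57 [443.6  18.4  22.3] yaw 13.0 rad 170.5 tan 8.9 jaw -22.4 xt -169.2 q235 [0.5083 2.2344 0.2286] v [-0.002 -0.     0.   ] q46 [0.067 1.285] F [0.1 0.4 0.7]
```

View pics/d3.png

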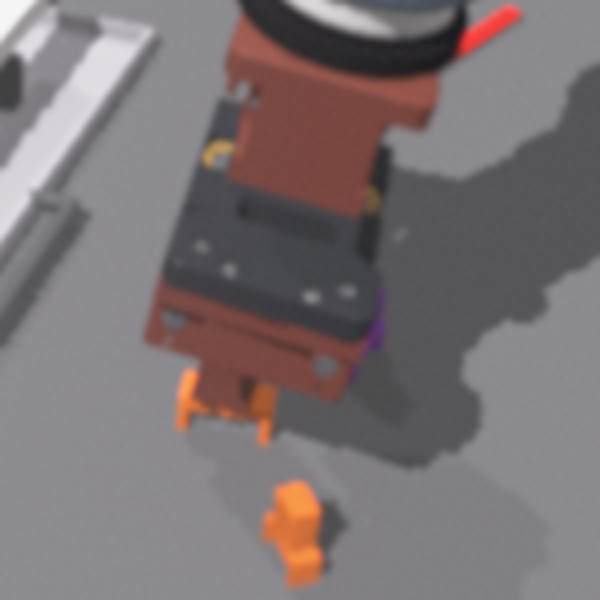

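Emit:
{"name": "jog_arm", "arguments": {"xyz": [[0,0,6],[0,0,12],[0,0,18],[0,0,18],[0,0,18],[0,0,18],[8,-2,12],[18,-4,6],[20,-4,0],[20,-4,0],[20,-5,0],[20,-5,0],[20,-4,0],[14,-3,0],[8,-2,0],[0,0,0],[0,0,0]], "yaw": [0,0,0,-1,-1,-1,-1,-1,-1,-0.7,0,0,0,0,0,0,0]}}

```text
t: 36.03
ee_pos: [592.7, -16.8, 142.2]
orientation: [3.112, 0.158, 0.263]
ft_force: [-0.1, 0.6, -0.4]
width: 15.6
```

```bash
python3 s.py
python3 - <<'E'
from h import *
S=ctrl.get_image("side");crop(S,150,90,310,230,4,"pics/e1.png")
T=ctrl.get_image("top");crop(T,200,80,360,200,4,"pics/e1t.png")
E
```

```text
36.03 [592.7 -16.8 142.2] yaw 5.9 rad 168.5 tan -1.3 jaw -23.2 xt -166.9 q235 [0.4186 1.8768 0.6768] v [ 0.002 -0.006  0.005] q46 [0.004 1.417] F [-0.1  0.6 -0.4]
```

View pics/e1.png

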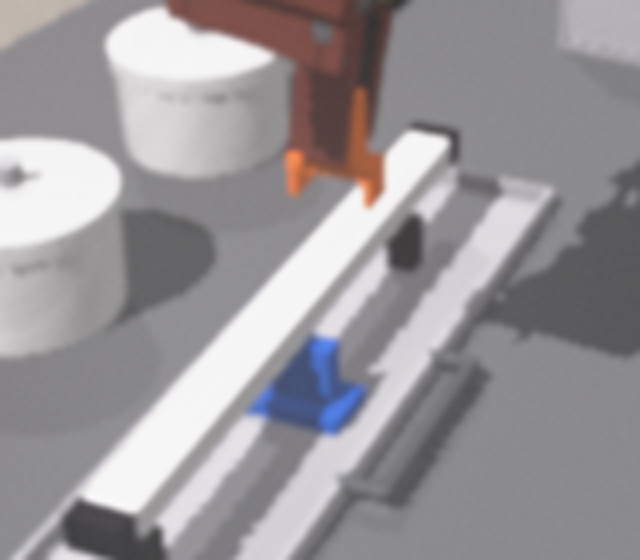

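View pics/e1t.png

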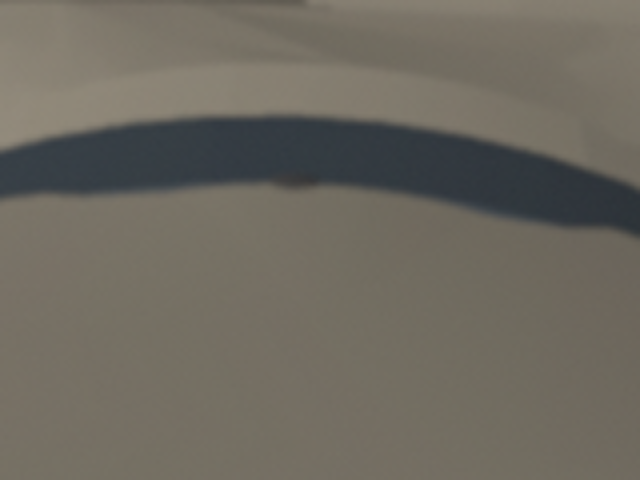

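Emit:
{"name": "jog_arm", "arguments": {"xyz": [[6,-1,0],[9,-2,-5],[9,-2,-10],[6,-1,-12],[2,0,-12],[0,0,-8],[0,0,0],[0,0,0]], "yaw": [0,0,0,0,0,0,0,0]}}

```text
t: 36.8
ee_pos: [624.9, -22.7, 89.4]
orientation: [3.112, 0.16, 0.259]
ft_force: [0.4, -0.6, -0.4]
width: 16.0
```

```bash
python3 s.py
```

```text
36.8 [624.9 -22.7  89.4] yaw 6.0 rad 165.6 tan 0.2 jaw -22.7 xt -164.1 q235 [0.5405 1.8254 0.6093] v [ 0.026  0.01  -0.009] q46 [0.006 1.406] F [ 0.4 -0.6 -0.4]
```

```bash
cat > ovm.py <<'E'
import sys
from h import *
import mk
exec(open("ov.py").read().split("s0=float")[0].replace('T=ctrl.get_image("top");',"T=None;"))
mx,my,mz=map(float,sys.argv[2:5])
k=7;x0,y0,x1,y1=185,95,285,180
v=cv2.resize(S["img"][y0:y1,x0:x1],None,fx=k,fy=k,interpolation=2)
def pl(P,col,cl=True):
    P=((np.array([proj(w,S) for w in P])-[x0,y0]+.5)*k).astype(np.int32);cv2.polylines(v,[P],cl,col,1)
pl(pts(-14.1,4.2,.01,0,[(x,y,16) for x,y in((-12,-170),(12,-170),(12,170),(-12,170))]),(0,0,255))
a=.105
c,s=np.cos(a),np.sin(a)
for X0,X1,Z0,Z1 in((-11,11,17,45),(-18,18,12,17),(-18,-14.5,0,17),(14.5,18,0,17)):
    pl([[mx+c*X-s*8,my+s*X+c*8,mz+Z] for X,Z in((X0,Z0),(X1,Z0),(X1,Z1),(X0,Z1))],(0,255,0))
pl([[*(C+ux*x+uy*y),40] for x,y in((-22,-6),(-22,6),(22,6),(22,-6))],(255,255,0))
cv2.imwrite(f"pics/{sys.argv[1]}.png",v)
E
python3 ovm.py f1 622.5 -22.5 67.1
```

```text
36.85 [624.7 -22.6  89.4] [ 4.9 -3.3] [-0.45 -0.05 -0.4 ]
```

View pics/f1.png

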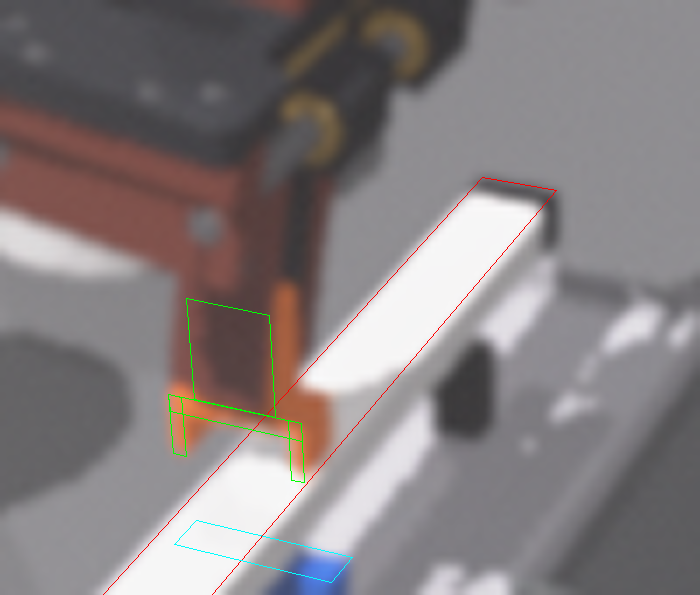

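```bash
cat > ovz.py <<'E'
import sys
from h import *
S=ctrl.get_image("side")
mx,my,mz=map(float,sys.argv[2:5])
k=12;x0,y0,x1,y1=200,125,250,170
v=cv2.resize(S["img"][y0:y1,x0:x1],None,fx=k,fy=k,interpolation=2);w=v.copy()
a=float(sys.argv[5]) if len(sys.argv)>5 else .105;c,s=np.cos(a),np.sin(a)
for X0,X1,Z0,Z1 in((-11,11,17,45),(-18,18,12,17),(-18,-14.5,0,17),(14.5,18,0,17)):
  for Y,col in((8,(0,255,0)),(-8,(255,0,255))):
    P=[[mx+c*X-s*Y,my+s*X+c*Y,mz+Z] for X,Z in((X0,Z0),(X1,Z0),(X1,Z1),(X0,Z1))]
    P=((np.array([proj(q,S) for q in P])-[x0,y0]+.5)*k).astype(np.int32);cv2.polylines(w,[P],True,col,1)
cv2.imwrite(f"pics/{sys.argv[1]}.png",cv2.resize(np.hstack([v,w]),None,fx=.66,fy=.66))
E
python3 ovz.py f2 622.5 -22.5 67.1
```

```text
(no output)
```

View pics/f2.png

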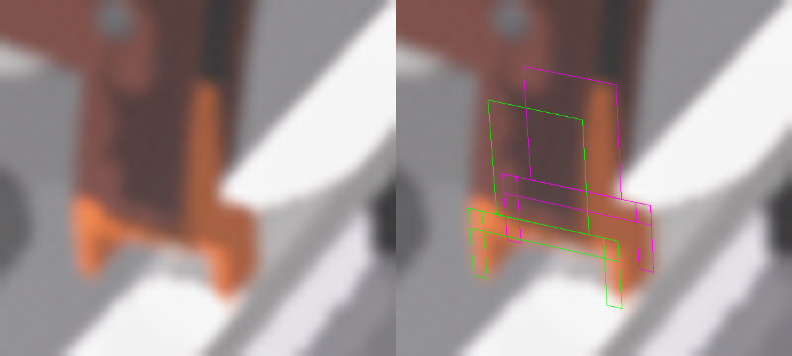

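Emit:
{"name": "jog_arm", "arguments": {"xyz": [[1,0,-3],[0.8,0,-4],[0,0,-1],[0,0,0],[0,0,0]], "yaw": [0,0,0,0,0]}}

```text
t: 37.32
ee_pos: [627.7, -22.5, 83.3]
orientation: [3.112, 0.16, 0.265]
ft_force: [-0.5, -0.3, 0.2]
width: 16.1
```

```bash
python3 s.py; python3 ovz.py f3 624 -22.5 58
```

```text
37.32 [627.7 -22.5  83.3] yaw 6.0 rad 169.3 tan 0.1 jaw -23.3 xt -167.7 q235 [0.5523 1.8237 0.5955] v [-0.003 -0.001 -0.002] q46 [0.006 1.406] F [-0.5 -0.3  0.2]
```

View pics/f3.png

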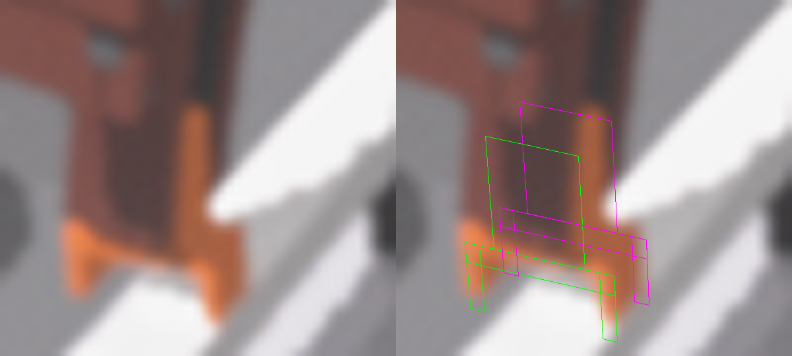

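Emit:
{"name": "jog_arm", "arguments": {"xyz": [[-1.5,0,-2],[-0.7,0,-3],[0,0,-2],[0,0,0],[0,0,0]], "yaw": [0,0,0,0,0]}}

```text
t: 37.78
ee_pos: [625.4, -22.6, 76.1]
orientation: [3.111, 0.16, 0.266]
ft_force: [0.2, -0.1, 0.2]
width: 15.6
```

```bash
python3 s.py; python3 ovz.py f4 624 -22.5 55.5
```

```text
37.78 [625.4 -22.6  76.1] yaw 6.0 rad 170.0 tan 0.1 jaw -23.4 xt -168.4 q235 [0.5611 1.8316 0.5781] v [ 0.005  0.004 -0.004] q46 [0.007 1.406] F [ 0.2 -0.1  0.2]
```

View pics/f4.png

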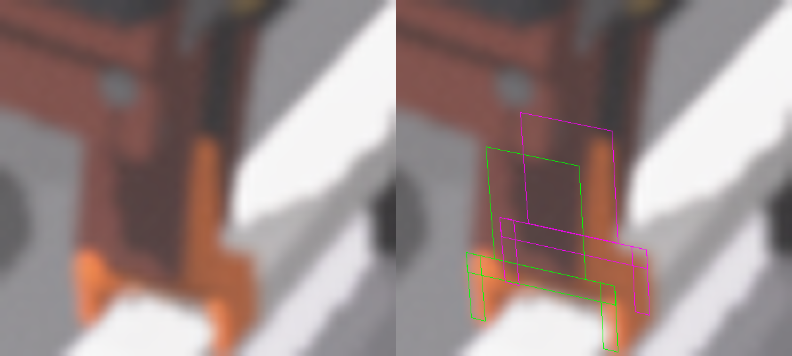

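```bash
cat > chk.py <<'E'
from h import *
from bar import *
S=ctrl.get_image("side")
k=12*.66;x0,y0=200,125
k=16;xa,ya,xb,yb=203,143,243,178
v=cv2.resize(S["img"][ya:yb,xa:xb],None,fx=k,fy=k,interpolation=2)
for yy,col in((5,(0,0,255)),(-11,(255,0,0))):
  for X in(-12,12):
    p=((proj([*(C+ux*(4.2+X)+uy*yy),56],S)-[xa,ya]+.5)*k);cv2.circle(v,(int(p[0]),int(p[1])),3,col,-1)
for X in(-12,12):
    P=[((proj([*(C+ux*(4.2+X)+uy*yy),56],S)-[xa,ya]+.5)*k).astype(int) for yy in(-40,60)];cv2.line(v,P[0],P[1],(0,0,255),1)
cv2.imwrite("pics/g1.png",v)
E
python3 chk.py
```

```text
(no output)
```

View pics/g1.png

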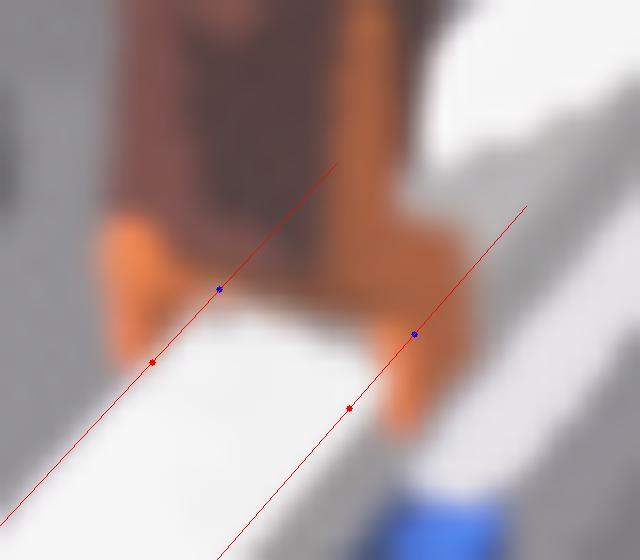

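Emit:
{"name": "jog_arm", "arguments": {"xyz": [[0.7,0,-2],[0,0,-2],[0,0,0],[0,0,0]], "yaw": [0,0,0,0]}}

```text
t: 38.22
ee_pos: [626.5, -22.6, 72.0]
orientation: [3.111, 0.16, 0.267]
ft_force: [-0.0, -0.4, -0.2]
width: 15.8
```

```bash
python3 s.py; python3 chk.py
```

```text
38.22 [626.5 -22.6  72. ] yaw 6.0 rad 170.7 tan 0.1 jaw -23.5 xt -169.0 q235 [0.5688 1.8306 0.5707] v [ 0.006  0.001 -0.002] q46 [0.007 1.406] F [-0.  -0.4 -0.2]
```

View pics/g1.png

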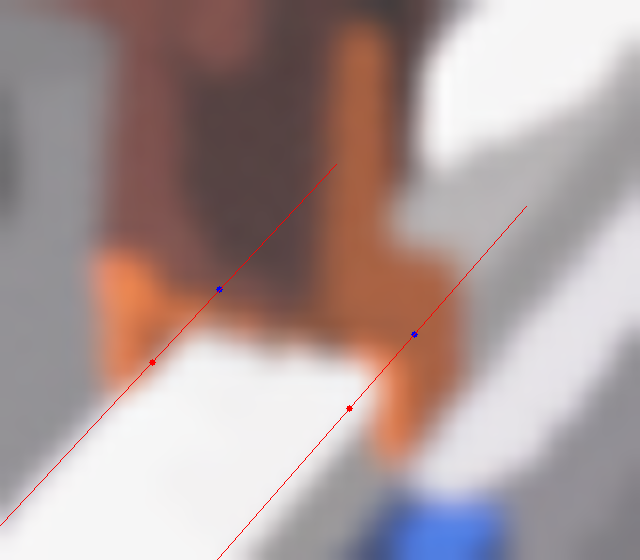

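Emit:
{"name": "jog_arm", "arguments": {"xyz": [[0,0,-1],[0,0,-1],[0,0,-1],[0,0,0]], "yaw": [0,0,0,0]}}

```text
t: 38.6
ee_pos: [626.5, -22.6, 68.8]
orientation: [3.111, 0.16, 0.267]
ft_force: [0.3, 0.3, -0.7]
width: 15.7
```

```bash
python3 s.py
```

```text
38.6 [626.5 -22.6  68.8] yaw 6.0 rad 170.8 tan 0.1 jaw -23.5 xt -169.1 q235 [0.5741 1.8314 0.5646] v [ 0.001 -0.002  0.001] q46 [0.007 1.406] F [ 0.3  0.3 -0.7]
```

Emit:
{"name": "jog_arm", "arguments": {"xyz": [[0,0,-0.6],[0,0,0]], "yaw": [0,0]}}

```text
t: 38.77
ee_pos: [626.5, -22.6, 68.0]
orientation: [3.111, 0.16, 0.267]
ft_force: [0.0, 0.8, -0.5]
width: 16.2
```

```bash
python3 s.py
```

```text
38.77 [626.5 -22.6  68. ] yaw 6.0 rad 170.6 tan 0.1 jaw -23.5 xt -169.0 q235 [0.5753 1.8316 0.5633] v [-0.    -0.003  0.001] q46 [0.007 1.406] F [ 0.   0.8 -0.5]
```

Emit:
{"name": "jog_arm", "arguments": {"xyz": [[0,0,-0.5],[0,0,0]], "yaw": [0,0]}}

```text
t: 38.93
ee_pos: [626.5, -22.6, 67.5]
orientation: [3.111, 0.16, 0.267]
ft_force: [-1.0, -0.6, -0.2]
width: 15.6
```

```bash
python3 s.py
```

```text
38.93 [626.5 -22.6  67.5] yaw 6.0 rad 170.7 tan 0.1 jaw -23.5 xt -169.1 q235 [0.5761 1.8317 0.5622] v [ 0.001 -0.001  0.   ] q46 [0.007 1.406] F [-1.  -0.6 -0.2]
```

Force noise is about ±0.8 N. I'm continuing in steps of 0.4 mm.

Emit:
{"name": "jog_arm", "arguments": {"xyz": [[0,0,-0.4],[0,0,0]], "yaw": [0,0]}}

```text
t: 39.1
ee_pos: [626.5, -22.6, 67.1]
orientation: [3.111, 0.16, 0.267]
ft_force: [0.1, -0.4, 0.7]
width: 15.7
```

Emit:
{"name": "jog_arm", "arguments": {"xyz": [[0,0,-0.4],[0,0,0]], "yaw": [0,0]}}

```text
t: 39.27
ee_pos: [626.5, -22.6, 66.7]
orientation: [3.111, 0.16, 0.267]
ft_force: [0.4, 0.5, -0.5]
width: 15.8
```

```bash
python3 s.py
```

```text
39.27 [626.5 -22.6  66.7] yaw 6.0 rad 170.8 tan 0.1 jaw -23.6 xt -169.2 q235 [0.5775 1.8319 0.5606] v [-0.002 -0.    -0.001] q46 [0.007 1.406] F [ 0.4  0.5 -0.5]
```

Emit:
{"name": "jog_arm", "arguments": {"xyz": [[0,0,-0.3],[0,0,0]], "yaw": [0,0]}}

```text
t: 39.43
ee_pos: [626.5, -22.6, 66.4]
orientation: [3.111, 0.16, 0.267]
ft_force: [0.1, -0.3, -0.8]
width: 15.5
```

Emit:
{"name": "jog_arm", "arguments": {"xyz": [[0,0,-0.3],[0,0,0]], "yaw": [0,0]}}

```text
t: 39.6
ee_pos: [626.6, -22.6, 66.2]
orientation: [3.111, 0.16, 0.267]
ft_force: [-0.2, -0.4, 0.1]
width: 15.5
```

Emit:
{"name": "jog_arm", "arguments": {"xyz": [[0,0,-0.3],[0,0,0]], "yaw": [0,0]}}

```text
t: 39.77
ee_pos: [626.7, -22.6, 66.2]
orientation: [3.111, 0.16, 0.268]
ft_force: [-0.8, 0.8, 0.2]
width: 15.9
```

Emit:
{"name": "jog_arm", "arguments": {"xyz": [[0,0,-0.3],[0,0,0]], "yaw": [0,0]}}

```text
t: 39.93
ee_pos: [626.7, -22.6, 66.2]
orientation: [3.111, 0.16, 0.268]
ft_force: [-0.7, 0.4, 1.0]
width: 15.9
```

Emit:
{"name": "jog_arm", "arguments": {"xyz": [[0,0,-0.5]], "yaw": [0]}}

```text
t: 40.02
ee_pos: [626.8, -22.6, 66.0]
orientation: [3.111, 0.16, 0.268]
ft_force: [-3.5, -0.5, 11.9]
width: 15.7
```

Emit:
{"name": "jog_arm", "arguments": {"xyz": [[0,0,-0.8]], "yaw": [0]}}

```text
t: 40.1
ee_pos: [626.9, -22.6, 66.0]
orientation: [3.111, 0.16, 0.269]
ft_force: [-6.4, 0.2, 15.5]
width: 16.2
```

```bash
python3 s.py; python3 ovm.py h1 624 -22.5 44
```

```text
40.1 [626.9 -22.6  66. ] yaw 6.0 rad 171.8 tan 0.1 jaw -23.7 xt -170.2 q235 [0.5787 1.832  0.5583] v [ 0.002  0.003 -0.005] q46 [0.007 1.405] F [-6.4  0.2 15.5]
40.15 [626.8 -22.6  66.1] [ 7.  -3.5] [-4.26 -0.18 10.64]
```

View pics/h1.png

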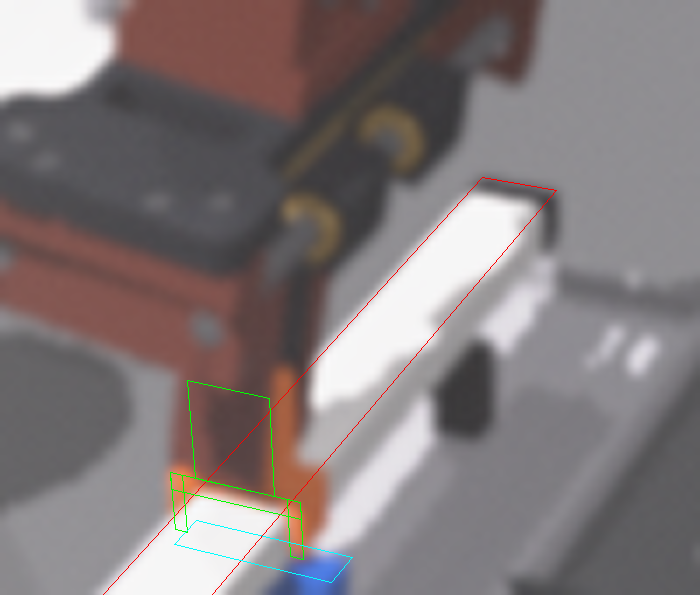

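Emit:
{"name": "jog_arm", "arguments": {"xyz": [[-0.2,0,-0.2]], "yaw": [0]}}

```text
t: 40.23
ee_pos: [626.7, -22.6, 66.2]
orientation: [3.111, 0.16, 0.269]
ft_force: [0.7, -0.6, 0.1]
width: 16.1
```

Emit:
{"name": "jog_arm", "arguments": {"xyz": [[-0.1,0,-0.25]], "yaw": [0]}}

```text
t: 40.32
ee_pos: [626.7, -22.6, 66.1]
orientation: [3.111, 0.16, 0.27]
ft_force: [-0.4, -0.0, 2.7]
width: 16.0
```

Emit:
{"name": "jog_arm", "arguments": {"xyz": [[-0.1,0,-0.25]], "yaw": [0]}}

```text
t: 40.4
ee_pos: [626.7, -22.6, 66.1]
orientation: [3.111, 0.16, 0.27]
ft_force: [-2.3, 0.4, 6.3]
width: 15.7
```

Emit:
{"name": "jog_arm", "arguments": {"xyz": [[-0.1,0,-0.3]], "yaw": [0]}}

```text
t: 40.48
ee_pos: [626.8, -22.6, 66.1]
orientation: [3.111, 0.16, 0.271]
ft_force: [-2.4, 0.5, 7.7]
width: 15.3
```

Emit:
{"name": "jog_arm", "arguments": {"xyz": [[-0.1,0,-0.3]], "yaw": [0]}}

```text
t: 40.57
ee_pos: [626.8, -22.6, 66.1]
orientation: [3.111, 0.16, 0.271]
ft_force: [-2.9, -1.1, 7.0]
width: 16.1
```

Emit:
{"name": "jog_arm", "arguments": {"xyz": [[-0.1,0,-0.3]], "yaw": [0]}}

```text
t: 40.65
ee_pos: [626.8, -22.6, 66.1]
orientation: [3.111, 0.16, 0.271]
ft_force: [-1.9, 0.2, 7.0]
width: 15.9
```

Emit:
{"name": "jog_arm", "arguments": {"xyz": [[-0.12,0,-0.32],[-0.12,0,-0.32],[-0.12,0,-0.32],[-0.12,0,-0.32],[-0.12,0,-0.32],[-0.12,0,-0.32],[-0.12,0,-0.32]], "yaw": [0,0,0,0,0,0,0]}}

```text
t: 41.23
ee_pos: [626.7, -22.6, 66.1]
orientation: [3.11, 0.16, 0.274]
ft_force: [-3.0, -0.5, 6.4]
width: 15.9
```

Emit:
{"name": "jog_arm", "arguments": {"xyz": [[-0.12,0,-0.32],[-0.12,0,-0.32],[-0.12,0,-0.32],[-0.12,0,-0.32],[-0.12,0,-0.32],[-0.12,0,-0.32],[-0.12,0,-0.32]], "yaw": [0,0,0,0,0,0,0]}}

```text
t: 41.82
ee_pos: [626.7, -22.6, 66.1]
orientation: [3.11, 0.16, 0.277]
ft_force: [-2.4, 0.3, 6.3]
width: 15.8
```

```bash
python3 s.py; python3 ovm.py h2 624 -22.5 44
```

```text
41.82 [626.7 -22.6  66.1] yaw 6.0 rad 177.4 tan 0.2 jaw -24.4 xt -175.8 q235 [0.577  1.8364 0.5499] v [-0.001  0.003 -0.007] q46 [0.008 1.405] F [-2.4  0.3  6.3]
41.8667 [626.7 -22.6  66.1] [ 6.9 -3.5] [-2.62  0.38  6.72]
```

View pics/h2.png

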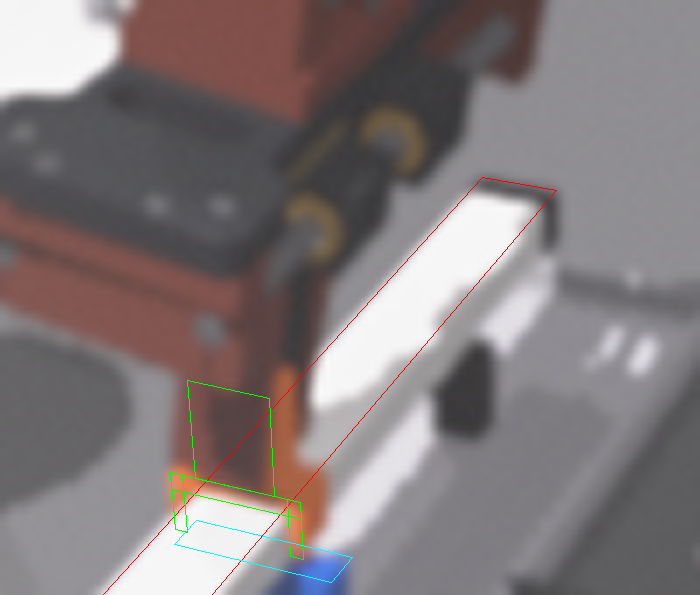

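Emit:
{"name": "jog_arm", "arguments": {"xyz": [[0,0,0],[0,0,0],[0,0,0]], "yaw": [0,0,0]}}

```text
t: 42.12
ee_pos: [626.7, -22.6, 66.2]
orientation: [3.11, 0.16, 0.277]
ft_force: [-1.7, -0.0, 4.3]
width: 15.7
```

Emit:
{"name": "jog_arm", "arguments": {"xyz": [[0,0,0],[0,0,0],[0,0,0],[0,0,0],[0,0,0],[0,0,0]], "yaw": [0,0,0,0,0,0], "gripper": 0.5}}

```text
t: 42.62
ee_pos: [626.4, -22.6, 64.8]
orientation: [3.11, 0.16, 0.276]
ft_force: [0.1, 0.7, -0.3]
width: 43.6
```

```bash
python3 s.py; python3 ovm.py h3 624 -22.5 44
```

```text
42.62 [626.4 -22.6  64.8] yaw 6.0 rad 176.3 tan 0.2 jaw -24.2 xt -174.7 q235 [0.5791 1.8366 0.5487] v [ 0.004  0.001 -0.001] q46 [0.007 1.405] F [ 0.1  0.7 -0.3]
42.6667 [626.4 -22.6  64.8] [ 6.6 -3.5] [-0.04 -0.69  0.48]
```

View pics/h3.png

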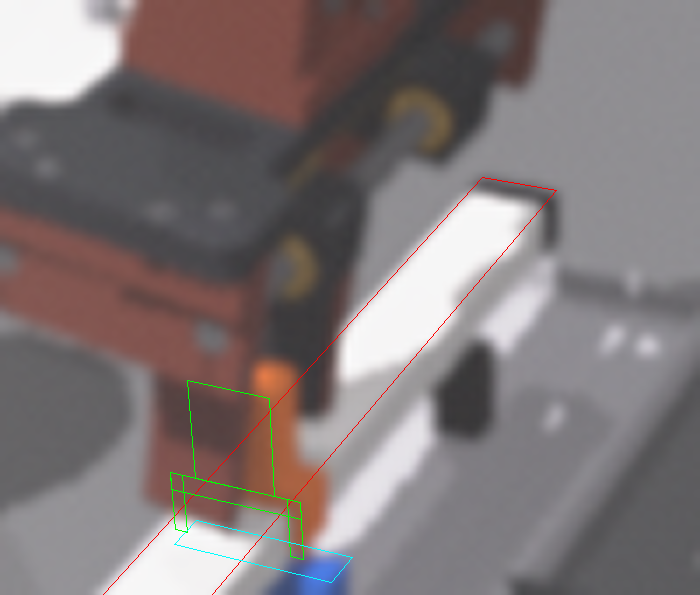

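Emit:
{"name": "jog_arm", "arguments": {"xyz": [[0,0,5],[0,0,10],[0,0,15],[0,0,20],[0,0,25],[0,0,25],[-20,-20,10],[-25,-30,0],[-25,-30,0],[-25,-30,0],[-25,-30,0],[-25,-30,0],[-20,-30,0],[-10,-20,0],[0,0,0],[0,0,0]], "yaw": [0,0,0,0,0,0,0,0,0,0,0,0,0,0,0,0]}}

```text
t: 44.0
ee_pos: [446.3, -249.6, 195.7]
orientation: [3.099, 0.168, 0.303]
ft_force: [0.3, 0.4, 0.9]
width: 44.3
```

```bash
python3 s.py; python3 look.py i1
python3 - <<'E'
from h import *
from mk import *
from bar import loc
T=ctrl.get_image("top");S=ctrl.get_image("side")
q0=(624,-22.5,.105,44)
for n,ims in(("both",[T,S]),("T",[T]),("S",[S])):
    try: r=fit(ims,q0,n=="both");print(n,r,loc(r[0]).round(1))
    except Exception as e: print(n,e)
crop(S,190,110,260,180,8,"pics/i1s.png")
E
python3 free.py x -14
```

```text
44.0 [ 446.3 -249.6  195.7] yaw 6.4 rad 175.8 tan 84.3 jaw -33.2 xt -192.1 q235 [0.225  2.0159 0.7363] v [-0.021 -0.007  0.007] q46 [0.147 0.768] F [0.3 0.4 0.9]
(576, 792, 3)
44.1 [ 447.1 -248.6  195.5] [ 0.2  -0.17  0.88] 43.91103049805779
both (array([626.8, -24.1]), np.float64(0.071), np.float64(41.7), np.float64(-0.785)) [ 6.8 -5. ]
T (array([625.6, -23.5]), np.float64(0.069), None, np.float64(-0.853)) [ 5.7 -4.3]
S (array([624.9, -22.3]), np.float64(0.596), None, np.float64(-0.749)) [ 5.1 -3. ]
44.3 [ 447.4 -247.7  194.8] [-193.9 -209.7] [-0.33 -0.49 -0.06]
s lat yaw% tilt% [-14.03   4.15   1.02  -1.03] -163.3
s lat yaw% tilt% [-14.15   4.05   0.98  -1.05] -163.4
```

View pics/i1.png

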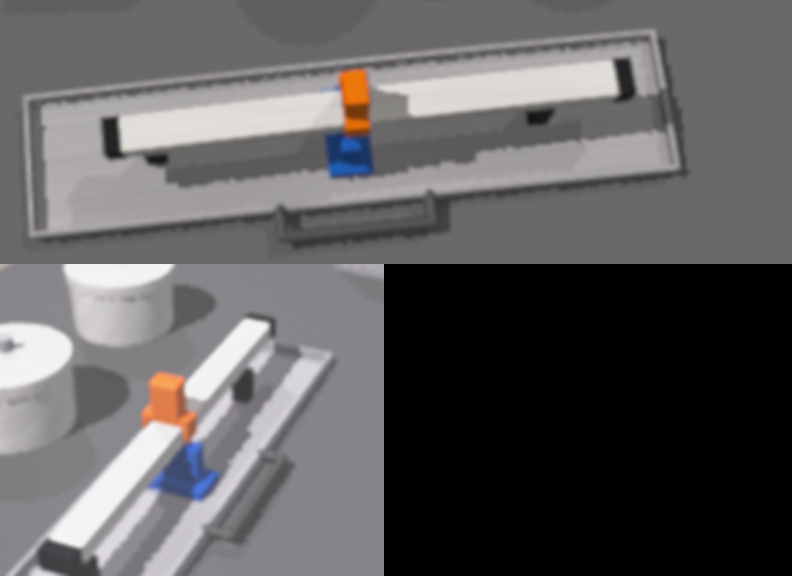

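View pics/i1s.png

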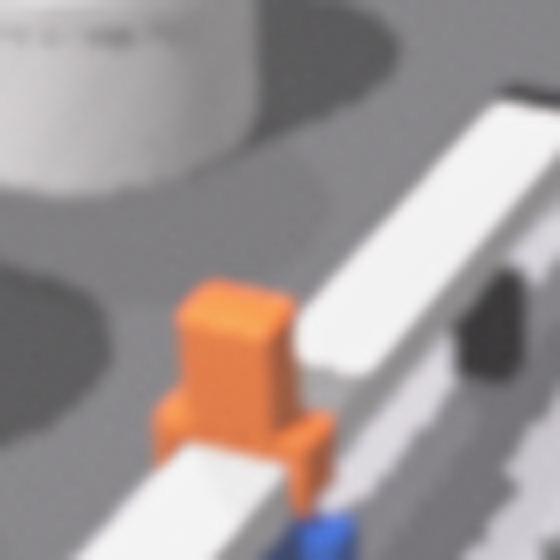

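Run:
```python
from h import *
from bar import C,ux,uy,loc
T=ctrl.get_image("top");k=12
x0,y0,x1,y1=255,105,305,170
v=cv2.resize(T["img"][y0:y1,x0:x1],None,fx=k,fy=k,interpolation=2)
w=v.copy()
P=[((proj([*(C+ux*a+uy*b),40],T)-[x0,y0]+.5)*k).astype(np.int32) for a,b in((-22,-6),(-22,6),(22,6),(22,-6))]
cv2.polylines(w,[np.array(P)],True,(0,255,255),1)
c,s=np.cos(.105),np.sin(.105)
for mx,my in((624.2,-22.8),):
  for Z,X in((89,11),(61,18)):
    Q=[((proj([mx+c*a-s*b,my+s*a+c*b,Z],T)-[x0,y0]+.5)*k).astype(np.int32) for a,b in((-X,-8),(-X,8),(X,8),(X,-8))]
    cv2.polylines(w,[np.array(Q)],True,(0,255,0),1)
cv2.imwrite("pics/j1.png",cv2.resize(np.hstack([v,w]),None,fx=.66,fy=.66))
for th in("rib","mark_seat","mark"):
  for n in("top","side"):
    im=ctrl.get_image(n);print(th,n,[(px(r["centre"]).round(1),round(r["confidence"],2),loc(onz(px(r["centre"]),im,{"rib":40,"mark_seat":56,"mark":44}[th])).round(1)) for r in ctrl.pinpoint(im,th)][:3])
```

```text
rib top [(array([279. , 133.6]), 0.67, array([ 0.3, -1.3]))]
rib side [(array([223.2, 172.1]), 0.6, array([-0.2, -3.9]))]
mark_seat top [(array([284.5, 130.1]), 0.69, array([-0.4, -8.7])), (array([274.8, 141.5]), 0.69, array([-15.3,   6.5])), (array([213., 293.]), 0.68, array([-212.3,  109.3]))]
mark_seat side [(array([325.5, 265. ]), 0.76, array([-226.5,  156.7])), (array([218.6, 167. ]), 0.75, array([2.8, 5.9])), (array([340.4, 215.1]), 0.65, array([-221.7,   52.3]))]
mark top [(array([279. , 127.3]), 0.82, array([ 8.4, -2.1])), (array([292.7, 285.7]), 0.67, array([-213.1,    3.2])), (array([214.1, 299.5]), 0.55, array([-221.3,  110. ]))]
mark side [(array([334.3, 219.7]), 0.73, array([-213.7,   51.6])), (array([321.3, 269.8]), 0.64, array([-222. ,  155.6])), (array([221.1, 172.9]), 0.48, array([-0.8,  5. ]))]
```

View pics/j1.png

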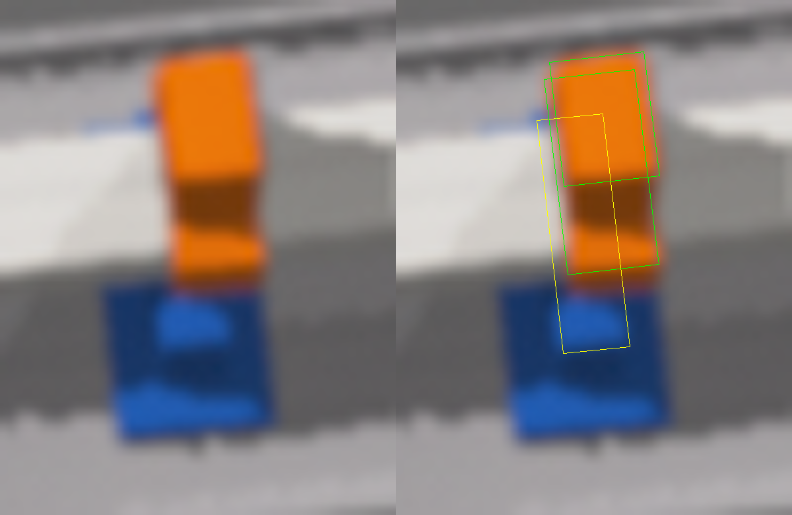

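Run:
```python
from workcell import ctrl
print(ctrl.close_job(), ctrl.get_obs()["t"])
```

```text
the job is handed in; nothing more can be done
the job is handed in; nothing more can be done
```

I pushed the rail along from its low end until it tipped up and balanced level on the rib. I then set the orange marker astride it, pressed it down, released it and handed the job in at about 45 s of the 72 s allowed. No verdict was reported.

**Last checks, from both cameras with the arm clear:**
- **Rail:** it was still and level, with a fitted tilt of about -0.01 rad, which is within the fit's bias. Its middle was about 14 mm on the -y side of the rib, and its angle to the tray about 0.01 rad.
- **Marker:** it was upright astride the rail, centred sideways to within about 1 mm. It sat about 3–4 mm to the -y side of the rib's centre, against a limit of 7 mm. I had aimed 3 mm that way because the gripper was tilted.
- **Press:** about 6–7 N steady for over a second, slightly under the 8 N asked. There was a brief peak of 15.5 N while I felt for the right push.
- **Other kitchen things:** none was approached closely and none looked disturbed in the pictures, but I did not measure their positions again.

**What disagreed or went wrong:**
- **Network points:** the estimates for the slot roof scattered by 6–9 mm. I set them aside and relied on model overlays in the pictures.
- **Marker fit:** the fit to both cameras put the marker at about -5 mm, but it matched poorly (0.79).
- **Gripper tilt:** fast moves tilted the gripper, and I spent about 20 s reducing the tilt that mattered before picking up the marker.

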